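Prop the overhanging ware board with the screw jack

TASK

Prop the overhanging end of the loaded ware board: lay the round wooden pad flat on the centre of the jack's platform and let go of it, then push the jack along its track until it is fully home against the stop under the board. Then wind the crank clockwise until the pad just touches the underside of the board, without lifting the board (a couple of millimetres at the very most) or shifting it and its tubs.

Things in the scene. Friction and masses are not known exactly. Their poses are not given: they have to be found in the camera images.
- pad_center (a point): Round wooden pad, a loose disc 60 mm in diameter and 18 mm thick, lying flat on the bench at the right. The point is its centre, 9 mm above its underside.
- platform_top (a point): Centre of the flat upper face of the jack's aluminium platform (104 mm along x by 126 mm along y, 8 mm thick). The platform stays level and rises and sinks on scissor arms. The point's axes: y along the track towards the board (the way the jack is pushed), z up; x points away from the robot.
- carriage (a joint): How far the jack has been pushed along its track, m: 0 at the right-hand end, 0.200 when fully home against the stop, platform centred under the board's free end. It starts between 0 and 0.05. About 6 N pushes it; it stays where it is left.
- push_plate (a point): Upright grey plate at the right-hand end of the jack's carriage, 80 mm wide, 10 mm thick, its top edge 88 mm above the bench; pushing on its outer face (facing -y) slides the jack home. The point lies on that outer face at mid-width, 60 mm above the bench. Same axes as platform_top. It lies 276 mm behind (-y of) the platform's centre.
- crank_axis (a point): Point on the upright axis of the crank, on top of the small gearbox, 66 mm above the bench, 160 mm behind (-y of) the platform's centre and 116 mm ahead of the push plate's outer face. It travels with the jack. Same axes as platform_top.
- crank_handle (a point): Black upright round handle of the crank, 20 mm in diameter, from 66 to 112 mm above the bench, 50 mm from the crank's axis; the point is on the handle's centre line 90 mm above the bench. Below it the crank arm's top lies at 66 mm. It can be pushed round from the side with shut fingers; it takes about 1.2 N and stays where it is left.
- crank (a joint): Angle of the crank, rad, growing as it is turned clockwise seen from above. The platform rises 15 mm per turn; its top is 90 mm above the bench at 0. It starts between 0 and 4.5 and can turn to 16.
- ware_board: Plywood ware board, 340 mm long (along its y), 140 mm wide, 14 mm thick, loose, lying across a wooden trestle at the left with one end overhanging towards the right. The origin is the centre of its underside.
- board_end (a point): Point on the underside of the board's overhanging end, 40 mm in from the end: the pad comes to stand beneath it. Its height above the bench is that of the board's underside (128 to 136 mm, it differs from run to run).
- trestle_top (a point): Point on the level of the trestle's top face, on which the board lies, near its edge towards the jack. The trestle is fixed.
- tub_a: Lidded tub, 67 mm wide and 57 mm high, standing loose on the board; origin at the centre of its underside.
- tub_b: Lidded tub, 67 mm wide and 62 mm high, standing loose on the board; origin at the centre of its underside.
There are look-alikes about, which are no part of the job. Of the things like the part that bears pad_center, leave any that is orange; of the rest the smaller one is meant.

How it is judged:
By the outcome, as a careful person would: the job done as asked, in the order asked, and still so for the second after the job is handed in, with the robot touching nothing.
It also fails if it takes over 72 s, if anything falls off the work surface, if the arm or the gripper's body presses on something with over 40 N, if the wrist force passes 120 N, or if a joint passes its speed limit or range.

ROBOT

A 7-joint arm with a two-finger parallel gripper is mounted at the origin on a cart in front of the work surface, level with it; the furniture and walls round the work are solid. World frame = base frame: x ahead of the robot, y to its left, z up, the work surface at z = 0. Lengths are in m, angles in rad, forces in N, time in s.
With the tool pointing down it reaches from about 0.425 to 0.925 m from the base axis. Payload 6.8 kg.
Tool frame: the origin (TCP) lies on the front face of the gripper's body, between the roots of the fingers; the fingertips stand 73 mm ahead of it and the grasp point (between the pads) lies 54 mm ahead of it; z points along the fingers, y is the direction in which the jaws open and shut (so a half turn about z gives the same grasp; the last joint's range is limited). The gripper opens to 85 mm and grips with 20 to 120 N. Pads are 22 mm wide; open, the fingers measure 114 mm over their backs; the gripper's body (76 mm by 85 mm) begins 54 mm behind the grasp point. The pads swing forward as they close: fully open they stand 13 mm farther back than shut.
Start: joints at [-1.354, 0.477, 0.022, 1.555, -0.011, 1.109, -0.083], TCP at [0.215, 0.64, 0.304] pointing down, gripper open.
Joint ranges: [-2.96, 2.96], [-0.34, 2.1], [-1.41, 1.46], [0.24, 2.44], [-1.37, 4.51], [0.17, 1.92], [-2.96, 2.96]. Speed limits (rad/s): [2.39, 2.39, 3.14, 3.14, 3.14, 3.14, 3.14].

INTERFACE

Orientations are given as a rotation vector (axis times angle).
In Python, from bench import * gives the robot as it stands.
- The arm moves only by the tool jog_arm, never from a script. Its argument "plan" is a list of rows, each a list of 2 entries, a list of its own where there are three numbers: the shift along the world's x, y, z in cm, then the turn about the world's z in rad. In form: [[[tx, ty, tz], twist], ...]. A call has 1 to 12 rows; each row shifts and turns the commanded pose from where the row before left it; what a row does not reach is not made up. A row lasts 1/10 s, in which the tool goes at most 50 mm and 8.59 degrees, less where a joint would pass 70% of its speed; a pose out of reach is approached as far as the arm can. A call is refused whole if a number of a shift passes 5 or a number of a turn 0.15, either way. A call with a gripper value outside its range is refused whole. "hand" is the finger opening in cm, from 0 to 8.54, set as the call begins (left out, the last holds). The fingers move at their own pace and stop on an object; "grip_force" is the grip in N (left out, the last holds). Time passes only in rows, so rows that do not move let the fingers close. It gives the time, the measured TCP pose, the force and the opening at its end, in the units of the state.
- get_obs(): the state, without advancing time (a new reading comes with each control period).
- grab_frame(name): name is "scene" or "top" or "wrist"; returns the picture (384x512x3 uint8, red, green, blue); there is no depth.
- get_calibration(name): a dict with "intrinsics" (3x3 intrinsics, pixels), "xyz" and "orientation" of the camera in the world. Camera axes: x right, y down, z forward; pixel columns grow to the right and rows downward; lengths in m; the calibration is good to about 2 mm. A picture is of the moment at which its call begins: read the wrist's pose just before it. get_calibration takes no time and is no camera call; for the wrist camera it gives the pose at the moment of the call.
- hand_in(): hands the job in, once; it reports no verdict.
The state is a dict: "clock": time; "joints": joint angles; "qvel": joint speeds; "tau": joint torques, N m; "tcp_pos": TCP position; "orientation": TCP orientation; "contact_force": force on the tool from outside, world axes, zero at the start; "moment": the same for the moment, N m; "grip_width": finger opening in m.
Only numpy, scipy, OpenCV 4.12 (cv2) and the standard library are available. Lean on these libraries where they do the work, as an engineer would, in place of code of your own. Each camera call takes 0.05 s, during which the arm holds its last target. There are 200 camera calls.

## Working session

There is one attempt and no reset: what is moved stays moved. The work goes in short steps, Python scripts to look and compute and a tool call to move; the robot and the scene stay as the last step left them, time stands still between calls to the robot, and variables do not carry over. Pictures are saved under pics/ and viewed, about 8 in all and at most 12, crops included, and the job is handed in when it is done.

Besides the shell and the picture viewer there is one more tool, called after "Request:" in YAML: its name, and indented under it one key for each argument. jog_arm: Moves the arm, as the interface text tells. Its arguments: {"type":"object","properties":{"plan":{"type":"array","items":{"type":"array"}},"hand":{"type":"number"},"grip_force":{"type":"number"}},"required":["plan"]}

```bash
mkdir -p pics; ls
cat > h.py <<'E'
from bench import *
import numpy as np, cv2
from scipy.spatial.transform import Rotation as R
def cal(n):
    c=get_calibration(n); o=np.array(c["orientation"],float)
    Rm=o if o.shape==(3,3) else R.from_rotvec(o).as_matrix()
    return np.array(c["intrinsics"]),np.array(c["xyz"]),Rm
def ray(c,u,v,z):
    K,p,Rm=c; d=Rm@np.linalg.solve(K,[u,v,1]); return p+d*(z-p[2])/d[2]
def proj(c,P):
    K,p,Rm=c; q=K@(Rm.T@(np.array(P)-p)); return q[:2]/q[2]
def save(n,f): 
    im=grab_frame(n); cv2.imwrite(f"pics/{f}.png",im[...,::-1]); return im
E
python3 - <<'E'
from h import *
o=get_obs(); print({k:np.round(v,3).tolist() for k,v in o.items()})
a=save("scene","s0"); b=save("top","t0")
for n in("scene","top","wrist"): print(n,[np.round(x,3).tolist() for x in cal(n)])
E
```

```text
pics
{'clock': 0.0, 'joints': [-1.354, 0.478, 0.022, 1.556, -0.012, 1.109, -0.083], 'qvel': [-0.002, 0.001, -0.002, -0.002, -0.001, 0.001, -0.002], 'tau': [0.0, -59.646, 1.608, -28.12, 0.012, 0.009, 0.0], 'tcp_pos': [0.215, 0.639, 0.303], 'orientation': [-0.508, -3.1, 0.003], 'contact_force': [-0.285, 0.162, -0.726], 'moment': [0.031, -0.028, 0.042], 'grip_width': 0.085}
scene [[[418.105, 0.0, 258.547], [0.0, 418.105, 185.846], [0.0, 0.0, 1.0]], [-0.363, -0.459, 1.277], [[0.498, -0.64, 0.585], [-0.867, -0.374, 0.328], [0.009, -0.671, -0.742]]]
top [[[349.994, 0.0, 253.704], [0.0, 349.994, 191.48], [0.0, 0.0, 1.0]], [0.425, 0.045, 1.198], [[0.012, -0.996, 0.092], [-1.0, -0.013, -0.008], [0.009, -0.092, -0.996]]]
wrist [[[335.239, 0.0, 259.36], [0.0, 335.239, 199.901], [0.0, 0.0, 1.0]], [0.138, 0.666, 0.373], [[0.32, 0.898, 0.301], [0.947, -0.303, -0.103], [-0.001, 0.318, -0.948]]]
```

View pics/s0.png

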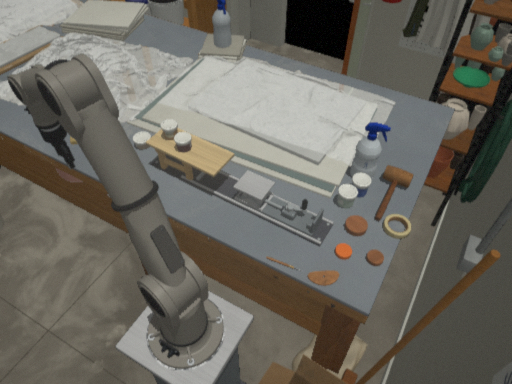

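View pics/t0.png

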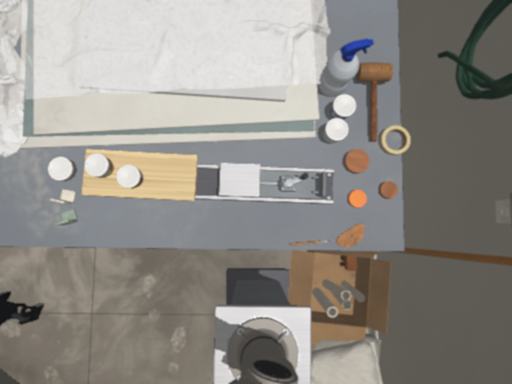

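Candidates in the top view: the large brown disc (357,161), the orange disc (358,198) and the small brown disc (388,189). The ring (396,139) and the leaf-shaped rib (350,235) are not discs. By the description I choose the small brown one at (388,189). I'll measure it and check it in an enlarged crop.

Run:
```python
from h import *
im=cv2.imread("pics/t0.png"); c=cal("top"); s=cal("scene"); si=cv2.imread("pics/s0.png")
def blobs(im,c,z,box):
    h=cv2.cvtColor(im,cv2.COLOR_BGR2HSV); m=cv2.inRange(h,(0,90,50),(20,255,255))
    n,l,st,ce=cv2.connectedComponentsWithStats(m)
    for i in range(1,n):
        x,y=ce[i]
        if st[i,4]>60 and box[0]<x<box[1] and box[2]<y<box[3]:
            print(np.round(ce[i],1),st[i].tolist(),np.round(ray(c,x,y,z),4), "diam mm",round(1e3*np.linalg.norm(ray(c,x+st[i,2]/2,y,z)-ray(c,x-st[i,2]/2,y,z)),1))
blobs(im,c,.018,(330,405,145,250)); print(); blobs(si,s,.018,(320,400,205,290))
# zoom
a=cv2.resize(im[140:215,185:410],None,fx=3.5,fy=3.5,interpolation=cv2.INTER_CUBIC)
b=cv2.resize(si[160:280,215:400],None,fx=2.8,fy=2.8,interpolation=cv2.INTER_CUBIC)
w=max(a.shape[1],b.shape[1]); p=lambda q:cv2.copyMakeBorder(q,0,0,0,w-q.shape[1],0)
cv2.imwrite("pics/c1.png",np.vstack([p(a),p(b)]))
for u,v in [(219.5,165),(219.5,194),(259.5,165),(259.5,194)]: print(np.round(ray(c,u,v,.095),4))
```

```text
[356.3 160.6] [345, 149, 24, 24, 450] [ 0.6445 -0.3143  0.018 ] diam mm 82.4
[388.1 189.5] [380, 182, 17, 16, 228] [ 0.5465 -0.421   0.018 ] diam mm 58.0
[357.  198.3] [348, 190, 19, 18, 269] [ 0.5153 -0.3147  0.018 ] diam mm 64.6
[351.2 235.9] [337, 224, 27, 23, 388] [ 0.3885 -0.2933  0.018 ] diam mm 90.8

[356. 225.] [346, 216, 21, 20, 339] [ 0.6431 -0.3164  0.018 ] diam mm 79.0
[399.5 220.3] [388, 216, 20, 14, 70] [ 0.7472 -0.4514  0.018 ] diam mm 76.2
[343.1 250.7] [335, 243, 17, 16, 222] [ 0.5121 -0.3178  0.018 ] diam mm 60.8
[374.8 257. ] [367, 250, 17, 16, 202] [ 0.5436 -0.4249  0.018 ] diam mm 60.2
[323.4 276.9] [308, 271, 31, 14, 348] [ 0.3795 -0.2998  0.018 ] diam mm 105.5
[0.61   0.1462 0.095 ]
[0.5174 0.1442 0.095 ]
[0.6118 0.0188 0.095 ]
[0.519  0.0178 0.095 ]
```

View pics/c1.png

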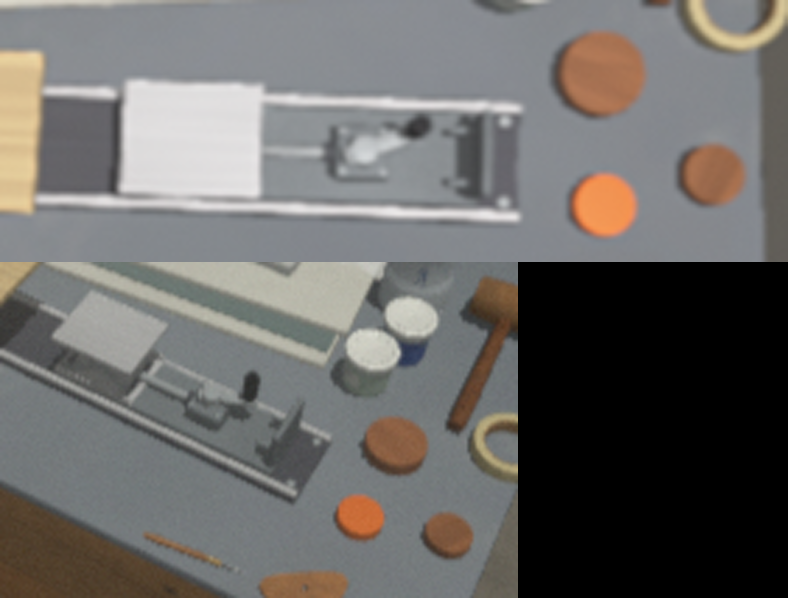

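The crop confirms it: a small plain brown disc of about 59 mm at roughly (0.545,-0.423). The big brown one measures about 81 mm, and the orange one is excluded. The jack shows as white platform, gearbox, black handle and end plate. Moving over to the pad.

Request:
jog_arm:
  plan:
    - [[2.5,-4,0.5],-0.104]
    - [[2.5,-4,0.5],-0.104]
    - [[2.5,-4,0.5],-0.104]
    - [[2.5,-4,0.5],-0.104]
    - [[2.5,-4,0.5],-0.104]
    - [[2.5,-4,0.5],-0.104]
    - [[2.5,-4,0.5],-0.104]
    - [[2.5,-4,0.5],-0.104]
    - [[1.5,-4.5,0],-0.104]
    - [[1.5,-4.5,0],-0.104]
    - [[1.5,-4.5,0],-0.104]
    - [[1.5,-4.5,0],-0.104]

```text
clock: 1.3
tcp_pos: [0.4754, 0.1377, 0.3438]
orientation: [-2.228, -2.214, -0.0]
contact_force: [1.4, 0.1, 0.5]
grip_width: 0.0856
```

Request:
jog_arm:
  plan:
    - [[0.6,-4.6,0],0]
    - [[0.6,-4.6,0],0]
    - [[0.6,-4.6,0],0]
    - [[0.6,-4.6,0],0]
    - [[0.6,-4.6,0],0]
    - [[0.6,-4.6,0],0]
    - [[0.6,-4.6,-1],0]
    - [[0.6,-4.6,-1],0]
    - [[0.6,-4.6,-1],0]
    - [[0.6,-4.6,-1],0]
    - [[0.6,-4.6,-1],0]
    - [[0,0,0],0]

```text
clock: 2.5
tcp_pos: [0.5384, -0.3731, 0.292]
orientation: [-2.233, -2.21, 0.008]
contact_force: [-0.6, -0.4, 0.4]
grip_width: 0.0855
```

```bash
cat >> h.py <<'E'
def discs(im,c,z,lo=(0,90,50),hi=(20,255,255),amin=300):
    h=cv2.cvtColor(im,cv2.COLOR_RGB2HSV); m=cv2.inRange(h,lo,hi)
    cs,_=cv2.findContours(m,0,1); out=[]
    for k in cs:
        if cv2.contourArea(k)>amin:
            (x,y),ax,an=cv2.fitEllipse(k); p=np.array([ray(c,*q[0],z) for q in k])
            (X,Y),r=cv2.minEnclosingCircle((p[:,:2]*1000).astype(np.float32)); out.append((round(x),round(y),round(X,1),round(Y,1),round(2*r,1)))
    return out
E
python3 - <<'E'
from h import *
print(get_obs()["joints"]); c=cal("wrist"); im=save("wrist","w1"); print(discs(im,c,.018))
print(cal("wrist")[1]-get_obs()["tcp_pos"])
E
```

```text
[ 0.038584    0.52977045  0.67923699  1.65178497 -0.35993171  1.09090128
  0.80894927]
[(426, 235, 722.8, -452.4, 78.6), (269, 212, 546.4, -421.6, 62.5), (471, 168, 756.4, -377.2, 95.4), (237, 113, 515.8, -316.5, 60.4), (367, 109, 644.4, -314.9, 87.1), (49, 121, 331.6, -334.2, 171.1), (111, 93, 401.0, -292.2, 105.1)]
[0.00066749 0.08187446 0.0697607 ]
```

View pics/w1.png

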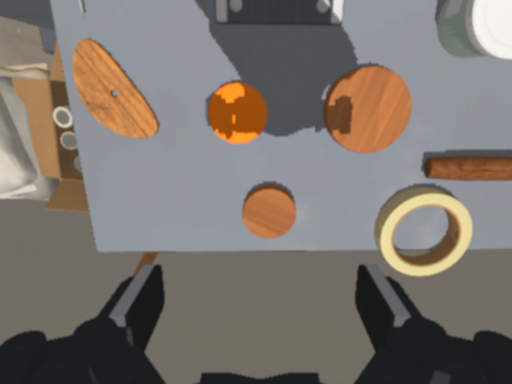

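The wrist view shows the wanted pad at (269,212), with the tape ring (425,230) and the other discs clear of the fingers. Pad centre ≈ (0.546,-0.422). Descending.

Request:
jog_arm:
  plan:
    - [[0.8,-4.9,0],0]
    - [[0,0,-4.5],0]
    - [[0,0,-4.5],0]
    - [[0,0,-4],0]
    - [[0,0,-3],0]
    - [[0,0,-2],0]
    - [[0,0,-1.5],0]
    - [[0,0,-1],0]
    - [[0,0,-0.6],0]
    - [[0,0,0],0]

```text
clock: 3.55
tcp_pos: [0.5496, -0.415, 0.0829]
orientation: [-2.223, -2.22, -0.0]
contact_force: [-0.0, 0.9, 0.1]
grip_width: 0.0854
```

Request:
jog_arm:
  plan:
    - [[0,0,0],0]
    - [[0,0,0],0]
    - [[0,0,0],0]
    - [[0,0,0],0]
    - [[0,0,0],0]
    - [[0,0,0],0]
    - [[0,0,0],0]
  hand: 5.6
  grip_force: 30

```text
clock: 4.25
tcp_pos: [0.5498, -0.4158, 0.0845]
orientation: [2.223, 2.218, 0.001]
contact_force: [-1.0, 1.2, 6.1]
grip_width: 0.0563
```

Run:
```python
from h import *
o=get_obs();print(o["tcp_pos"],o["contact_force"]); c=cal("wrist"); im=save("wrist","w2"); print(discs(im,c,.018))
```

```text
[ 0.54978888 -0.41583102  0.08447567] [-0.95546042  1.22711531  6.08778952]
[(259, 281, 549.3, -421.1, 64.7), (457, 66, 626.4, -330.7, 73.9), (172, 52, 516.2, -317.8, 59.9)]
```

View pics/w2.png

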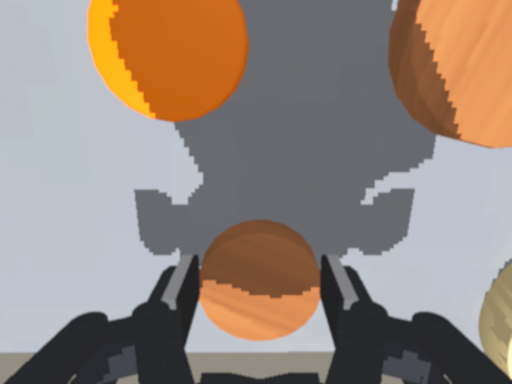

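The jaws caught only the top rim: the TCP is still at z 0.084, 6 mm off in y, and there is a 6 N upward force. I'll reopen, lower and centre, then grip again.

Request:
jog_arm:
  plan:
    - [[0,0,0],0]
    - [[0,0,0],0]
    - [[0,0,0],0]
    - [[0,0,0],0]
    - [[0,-0.3,-0.3],0]
    - [[0,-0.3,-0.3],0]
    - [[0,0,-0.2],0]
    - [[0,0,0],0]
  hand: 8.5

```text
clock: 5.1
tcp_pos: [0.5491, -0.4213, 0.0743]
orientation: [-2.223, -2.218, 0.0]
contact_force: [0.6, 0.3, 0.3]
grip_width: 0.085
```

Request:
jog_arm:
  plan:
    - [[0,0,0],0]
    - [[0,0,0],0]
    - [[0,0,0],0]
    - [[0,0,0],0]
    - [[0,0,0],0]
    - [[0,0,0],0]
    - [[0,0,0],0]
  hand: 5.2

```text
clock: 5.8
tcp_pos: [0.5495, -0.4214, 0.0754]
orientation: [2.223, 2.219, 0.0]
contact_force: [-1.9, 2.2, 4.8]
grip_width: 0.0585
```

Request:
jog_arm:
  plan:
    - [[0,0,0.5],0]
    - [[0,0,1.5],0]
    - [[0,0,3],0]
    - [[0,0,4],0]
    - [[0,0,4],0]
    - [[0,2,3],0]
    - [[0,4,0],0]
    - [[0,4,0],0]
    - [[0,4,0],0]
    - [[0,4,0],0]
    - [[0,4,0],0]
    - [[0,4,0],0]

```text
clock: 7.0
tcp_pos: [0.5492, -0.1599, 0.2359]
orientation: [2.224, 2.218, 0.002]
contact_force: [0.8, 0.4, 0.3]
grip_width: 0.0586
```

Request:
jog_arm:
  plan:
    - [[0.2,4,0],0]
    - [[0.2,3,0],0]
    - [[0.2,1,0],0]
    - [[0,0,0],0]

```text
clock: 7.4
tcp_pos: [0.5559, -0.0797, 0.2355]
orientation: [2.22, 2.223, 0.002]
contact_force: [-0.2, -0.4, -0.3]
grip_width: 0.0584
```

Run:
```python
from h import *
o=get_obs();print(o["tcp_pos"],o["contact_force"],o["grip_width"],o["joints"]); c=cal("wrist"); print([x.tolist() for x in c[1:]]); im=save("wrist","w3"); np.save("w3c.npy",np.hstack([c[0],c[1][:,None],c[2]]))
save("top","t3"); save("scene","s3")
```

```text
[ 0.55591418 -0.07966806  0.23549047] [-0.21044589 -0.42280253 -0.31908216] 0.05837607373102354 [-0.48552512  0.43395819  0.66997145  1.9312829  -0.34340766  0.89061575
  0.35980877]
[[0.5555731173374979, 0.00209702321017613, 0.3053902867174584], [[0.9999988003213384, -0.0007030855374658391, 0.0013802270144400444], [-0.00022973500368856758, -0.9485170244649356, -0.3167260670074585], [0.001531854337874173, 0.31672536995149597, -0.9485160480726597]]]
```

View pics/w3.png

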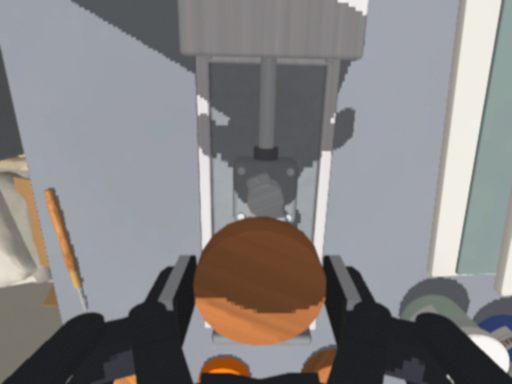

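The pad is held flat and centred between the fingers, with the jack behind it (platform edge at rows 50-60). I'll move on so the platform comes into the wrist view.

Request:
jog_arm:
  plan:
    - [[0.3,4,0.5],0]
    - [[0.3,4,0.5],0]
    - [[0.2,2.4,0],0]
    - [[0,0,0],0]
    - [[0,0,0],0]

```text
clock: 8.05
tcp_pos: [0.5634, 0.0211, 0.245]
orientation: [2.225, 2.217, -0.001]
contact_force: [-0.5, 0.2, -0.2]
grip_width: 0.0583
```

Run:
```python
from h import *
o=get_obs();print(o["tcp_pos"],o["grip_width"]); c=cal("wrist"); im=save("wrist","w4"); np.savez("w4c.npz",K=c[0],p=c[1],R=c[2])
print(discs(im,c,o["tcp_pos"][2]-.057,amin=4000))
t=cv2.imread("pics/t0.png"); big=cv2.resize(t[135:225,180:360],None,fx=4,fy=4,interpolation=cv2.INTER_CUBIC)
g=cv2.cvtColor(t,cv2.COLOR_BGR2GRAY)
print("row180",g[180,190:345].tolist()); print("col240",g[155:210,240].tolist());print("col250",g[155:210,250].tolist())
```

```text
[0.56343023 0.0211322  0.24498789] 0.05832831453258741
[(259, 282, 564.0, 20.7, 65.0)]
row180 [204, 203, 204, 205, 197, 165, 124, 103, 100, 102, 101, 101, 101, 102, 100, 102, 101, 101, 99, 100, 100, 100, 100, 100, 100, 100, 94, 77, 73, 129, 196, 220, 220, 219, 219, 219, 220, 220, 220, 220, 220, 220, 221, 221, 221, 221, 221, 221, 221, 222, 222, 222, 223, 223, 223, 223, 223, 224, 223, 224, 224, 224, 224, 224, 224, 224, 225, 227, 221, 182, 149, 142, 143, 143, 142, 143, 142, 142, 142, 141, 141, 140, 140, 142, 143, 143, 139, 130, 116, 97, 90, 112, 132, 133, 121, 133, 167, 189, 194, 195, 192, 189, 186, 190, 194, 198, 202, 205, 200, 187, 172, 153, 136, 133, 139, 143, 143, 144, 143, 143, 143, 142, 143, 142, 133, 107, 85, 79, 79, 76, 72, 72, 86, 115, 131, 126, 111, 104, 102, 102, 103, 103, 112, 130, 138, 139, 140, 140, 139, 140, 140, 140, 139, 140, 139]
col240 [141, 141, 141, 141, 141, 141, 139, 140, 169, 215, 225, 222, 222, 223, 224, 223, 222, 221, 222, 223, 224, 223, 223, 224, 223, 222, 221, 221, 222, 223, 222, 222, 221, 221, 222, 223, 222, 220, 222, 223, 205, 180, 205, 223, 200, 144, 126, 135, 136, 136, 136, 136, 135, 136, 136]
col250 [141, 142, 141, 142, 142, 140, 139, 141, 170, 214, 224, 222, 222, 223, 224, 223, 222, 220, 220, 221, 223, 222, 222, 224, 225, 224, 223, 222, 223, 224, 224, 223, 223, 223, 223, 225, 224, 222, 223, 226, 212, 165, 162, 208, 212, 157, 123, 131, 136, 136, 136, 136, 136, 136, 136]
```

View pics/w4.png

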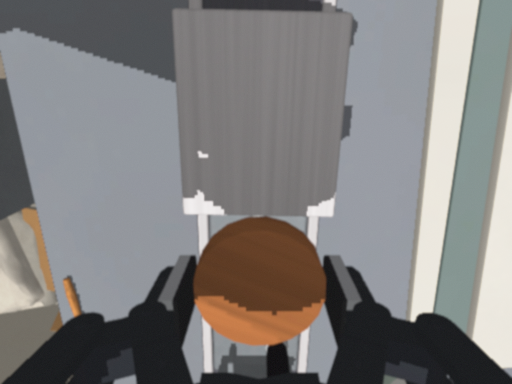

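The wrist view shows the whole platform: corners about (174,10), (351,12), (333,216), (183,216). I'll locate the edges properly and solve the height from the known size.

Run:
```python
from h import *
d=np.load("w4c.npz"); c=(d["K"],d["p"],d["R"])
g=cv2.cvtColor(cv2.imread("pics/w4.png"),cv2.COLOR_BGR2GRAY).astype(int)
for r in (60,100,130,180): print(r,"L",g[r,170:192].tolist(),"R",g[r,330:356].tolist())
for q in (230,290): print(q,"T",g[4:18,q].tolist(),"B",g[205:222,q].tolist())
def at(z):
    P=[ray(c,*q,z) for q in [(174,10),(351,12),(333,215.5),(183,215.5)]]
    return P
for z in (.088,.092,.096,.1,.104):
    P=at(z); print(z,[round(1e3*np.linalg.norm(P[i]-P[(i+1)%4]),1) for i in range(4)],np.round(np.mean(P,0),4))
```

```text
60 L [81, 82, 82, 84, 95, 111, 120, 126, 126, 125, 124, 124, 123, 124, 123, 124, 124, 125, 124, 123, 122, 120] R [126, 127, 126, 128, 127, 127, 127, 129, 130, 132, 130, 131, 130, 131, 130, 128, 124, 122, 134, 151, 155, 157, 156, 157, 156, 155]
100 L [152, 152, 151, 152, 151, 150, 142, 124, 117, 119, 122, 121, 122, 123, 123, 124, 123, 123, 123, 122, 121, 121] R [124, 125, 125, 125, 127, 127, 129, 129, 127, 127, 129, 128, 125, 122, 132, 148, 156, 156, 157, 156, 156, 158, 156, 158, 157, 157]
130 L [152, 152, 152, 152, 152, 152, 151, 147, 134, 120, 116, 117, 119, 119, 122, 121, 123, 122, 123, 121, 121, 120] R [124, 125, 125, 126, 125, 127, 125, 126, 126, 124, 119, 107, 92, 85, 82, 84, 83, 83, 89, 115, 145, 156, 157, 156, 156, 156]
180 L [151, 151, 152, 151, 152, 150, 151, 151, 152, 149, 143, 128, 116, 113, 116, 117, 117, 120, 122, 121, 123, 121] R [122, 121, 123, 123, 123, 121, 128, 143, 154, 157, 158, 157, 157, 157, 155, 156, 157, 156, 156, 156, 156, 156, 156, 156, 156, 156]
230 T [55, 53, 54, 54, 65, 87, 110, 122, 127, 129, 129, 130, 129, 129] B [117, 118, 118, 118, 117, 119, 117, 118, 118, 125, 140, 150, 154, 152, 153, 154, 150]
290 T [54, 55, 55, 52, 54, 60, 80, 104, 119, 125, 127, 128, 128, 127] B [119, 117, 117, 118, 118, 117, 118, 118, 117, 117, 125, 140, 151, 158, 157, 156, 156]
0.088 [np.float64(106.2), np.float64(131.0), np.float64(108.7), np.float64(132.1)] [0.5641 0.0807 0.088 ]
0.092 [np.float64(104.3), np.float64(128.7), np.float64(106.8), np.float64(129.7)] [0.564  0.0811 0.092 ]
0.096 [np.float64(102.5), np.float64(126.4), np.float64(104.9), np.float64(127.4)] [0.564  0.0815 0.096 ]
0.1 [np.float64(100.6), np.float64(124.1), np.float64(103.0), np.float64(125.1)] [0.564  0.0819 0.1   ]
0.104 [np.float64(98.7), np.float64(121.7), np.float64(101.1), np.float64(122.7)] [0.564  0.0823 0.104 ]
```

Platform top ≈ 0.096 m high, centre (0.564, 0.0815), which agrees with the top camera (0.565, 0.082). The pad should touch down at TCP z ≈ 0.171.

Request:
jog_arm:
  plan:
    - [[0,3,-1],0]
    - [[0.1,3.05,-1],0]
    - [[0,0,-2],0]
    - [[0,0,-1.5],0]
    - [[0,0,-0.8],0]
    - [[0,0,-0.4],0]
    - [[0,0,0],0]
    - [[0,0,0],0]

```text
clock: 8.9
tcp_pos: [0.5649, 0.0825, 0.1785]
orientation: [2.225, 2.217, 0.001]
contact_force: [-0.1, 0.8, -0.5]
grip_width: 0.0582
```

Request:
jog_arm:
  plan:
    - [[0,0,-0.1],0]
    - [[0,0,-0.1],0]
    - [[0,0,-0.1],0]
    - [[0,0,0],0]

```text
clock: 9.3
tcp_pos: [0.5646, 0.0833, 0.1756]
orientation: [-2.224, -2.219, -0.001]
contact_force: [-1.7, 0.2, 5.9]
grip_width: 0.0585
```

Contact at TCP z 0.1756 with 6 N. Releasing and lifting clear.

Request:
jog_arm:
  plan:
    - [[0,0,0],0]
    - [[0,0,0],0]
    - [[0,0,0],0]
    - [[0,0,0],0]
    - [[0,0,0.5],0]
    - [[0,0,2],0]
    - [[0,0,4],0]
    - [[0,-2,3],0]
    - [[0,-4,0],0]
    - [[0,-4,0],0]
    - [[0,0,0],0]
  hand: 8.5

```text
clock: 10.4
tcp_pos: [0.5638, -0.0236, 0.2712]
orientation: [2.232, 2.207, -0.001]
contact_force: [0.0, -0.5, -0.2]
grip_width: 0.0851
```

Run:
```python
from h import *
o=get_obs();print(o["tcp_pos"],o["joints"]); c=cal("wrist"); im=save("wrist","w5"); np.savez("w5c.npz",K=c[0],p=c[1],R=c[2])
for z in(.1145,.1175): print(discs(im,c,z,amin=800))
```

```text
[ 0.56379373 -0.02361927  0.27121896] [-0.61654066  0.3929309   0.70368188  1.89476726 -0.30413001  0.96106684
  0.21459079]
[(46, 228, 405.8, -45.1, 70.9), (258, 48, 564.6, 80.1, 59.5)]
[(46, 228, 407.9, -43.7, 69.9), (258, 48, 564.6, 79.8, 58.8)]
```

View pics/w5.png

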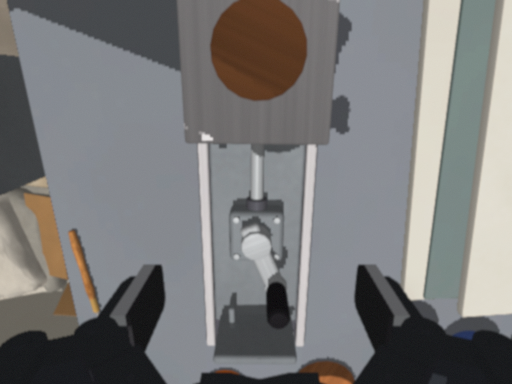

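The pad lies flat and centred on the platform ((258,48) against platform mid-column 258). The crank axis is at (256,243) and the handle at (277,300). Moving behind the push plate with shut fingers and working out the push distance.

Request:
jog_arm:
  plan:
    - [[0,-4.5,0],0]
    - [[0,-4.5,0],0]
    - [[0,-4.5,0],0]
    - [[0,-4.5,-2],0]
    - [[0,-4,-2.5],0]
    - [[0,0,-4],0]
    - [[0,0,-3.5],0]
    - [[0,0,-2],0]
    - [[0,0,-0.6],0]
    - [[0,0,0],0]
  hand: 0

```text
clock: 11.45
tcp_pos: [0.5645, -0.2359, 0.1234]
orientation: [-2.222, -2.219, 0.001]
contact_force: [0.3, -0.1, 0.5]
grip_width: 0.0001
```

Run:
```python
from h import *
c=cal("top"); print([np.round(ray(c,195.5,v,.146),3).tolist() for v in (155,178,199)])
d=np.load("w5c.npz"); w=(d["K"],d["p"],d["R"])
print("axis",ray(w,256,243,.068),"handle base", ray(w,276,283,.112), "bot",ray(w,279,318,.112)); print(get_obs()["tcp_pos"])
```

```text
[[0.631, 0.215, 0.146], [0.561, 0.213, 0.146], [0.497, 0.211, 0.146]]
axis [ 0.56038081 -0.07443095  0.068     ] handle base [ 0.57621287 -0.08792274  0.112     ] bot [ 0.57877959 -0.12092174  0.112     ]
[ 0.56453586 -0.23588074  0.12336186]
```

Request:
jog_arm:
  plan:
    - [[0,1,0],0]
    - [[0,1,0],0]
    - [[0,0.4,0],0]
    - [[0,0.4,0],0]
    - [[0,0.5,0],0]
    - [[0,0.7,0],0]
    - [[0,1,0],0]
    - [[0,1.2,0],0]
    - [[0,1.4,0],0]
    - [[0,1.4,0],0]
    - [[0,1.4,0],0]
    - [[0,1.4,0],0]

```text
clock: 12.65
tcp_pos: [0.566, -0.121, 0.1248]
orientation: [2.222, 2.212, 0.001]
contact_force: [4.5, -7.8, -2.5]
grip_width: 0.0003
```

Request:
jog_arm:
  plan:
    - [[0,1.4,0],0]
    - [[0,1.4,0],0]
    - [[0,1.4,0],0]
    - [[0,1.2,0],0]
    - [[0,0.9,0],0]
    - [[0,0.6,0],0]
    - [[0,0.3,0],0]
    - [[0,0,0],0]

```text
clock: 13.45
tcp_pos: [0.566, -0.0479, 0.1249]
orientation: [2.222, 2.215, 0.002]
contact_force: [2.7, -3.7, 1.6]
grip_width: 0.0
```

Request:
jog_arm:
  plan:
    - [[0,0.4,0],0]
    - [[0,0.4,0],0]
    - [[0,0.3,0],0]
    - [[0,0.2,0],0]
    - [[0,0.2,0],0]

```text
clock: 13.95
tcp_pos: [0.5661, -0.0339, 0.1249]
orientation: [2.222, 2.213, 0.002]
contact_force: [4.0, -6.5, -0.1]
grip_width: 0.0001
```

Request:
jog_arm:
  plan:
    - [[0,0.2,0],0]
    - [[0,0.2,0],0]

```text
clock: 14.15
tcp_pos: [0.5661, -0.0322, 0.125]
orientation: [2.222, 2.209, -0.0]
contact_force: [5.3, -16.1, -2.5]
grip_width: -0.0003
```

Request:
jog_arm:
  plan:
    - [[0,0.1,0],0]
    - [[0,0.1,0],0]

```text
clock: 14.35
tcp_pos: [0.5661, -0.032, 0.125]
orientation: [2.222, 2.206, -0.002]
contact_force: [5.7, -18.0, -2.5]
grip_width: 0.0003
```

Fully home: the position stopped at y -0.032 while the force rose from 7 to 18 N, and the travel of about 0.171 matches the board end position. Backing off and looking at the crank.

Request:
jog_arm:
  plan:
    - [[0,-0.5,0],0]
    - [[0,-2,0],0]
    - [[0,-1,3],0]
    - [[0,0,4],0]
    - [[0,0,4],0]
    - [[0,0.5,3.5],0]
    - [[0,3,0],0]
    - [[0,3,0],0]
    - [[0,0,0],0]

```text
clock: 15.25
tcp_pos: [0.5642, 0.0098, 0.2686]
orientation: [-2.214, -2.225, -0.002]
contact_force: [0.5, 1.0, 0.3]
grip_width: -0.0001
```

Run:
```python
from h import *
o=get_obs();print(o["tcp_pos"],o["joints"]); c=cal("wrist"); im=save("wrist","w6"); np.savez("w6c.npz",K=c[0],p=c[1],R=c[2])
save("top","t6"); s=save("scene","s6")
z=cv2.resize(s[110:240,130:330],None,fx=3,fy=3,interpolation=cv2.INTER_CUBIC)[...,::-1]
w=im[...,::-1][:, 130:400]
H=390; z=z[:H]; w=cv2.copyMakeBorder(w,0,H-384,0,0,0)
cv2.imwrite("pics/c6.png",np.hstack([w,z])[:, :800])
```

```text
[0.56422943 0.00981442 0.26862987] [-0.69767244  0.40719731  0.74005557  1.89693505 -0.33490215  0.9644958
  0.20123782]
```

View pics/c6.png

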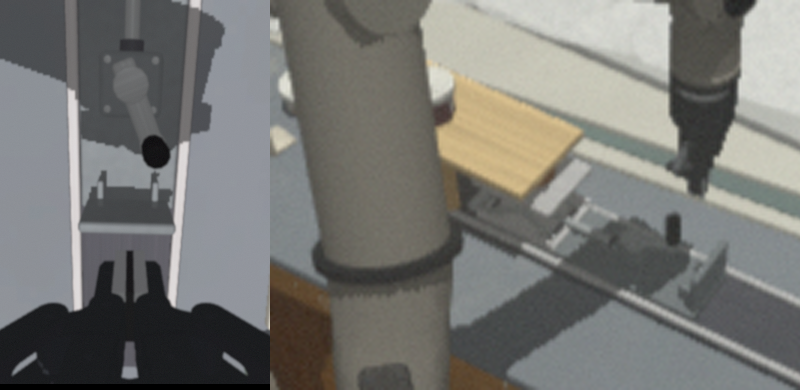

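The wrist crop shows the crank axis at about (259,78), the handle top at (286,152) and the plate's outer top edge at row 228. The scene crop shows the platform now under the board end.

Run:
```python
from h import *
d=np.load("w6c.npz"); w=(d["K"],d["p"],d["R"]); im=cv2.imread("pics/w6.png"); g=cv2.cvtColor(im,cv2.COLOR_BGR2GRAY)
n,l,st,ce=cv2.connectedComponentsWithStats((g[120:190,240:340]<35).astype(np.uint8))
for i in range(1,n):
    if st[i,4]>80: print(st[i].tolist(),ce[i]+[240,120])
# project handle hypotheses: centreline top/bottom
A=np.array([.565,.095])
for y in (.095,.0925): print("axis px",proj(w,[.565,y,.07]))
for u,v in [(286,150),(286,154),(283,143)]: print(ray(w,u,v,.112))
print("plate top", ray(w,258,228,.088), ray(w,210,225,.088),ray(w,305,233,.088))
for a in (15,20,25,30,35):
    t=np.deg2rad(a); p=A+.05*np.array([np.sin(t),-np.cos(t)]); print(a,p,proj(w,[*p,.112]),proj(w,[*p,.07]))
```

```text
[32, 16, 27, 31, 640] [285.0234375 151.3828125]
axis px [261.27901788  83.95286727]
axis px [261.26076424  87.43328993]
[0.58181578 0.05212205 0.112     ]
[0.58189439 0.04938571 0.112     ]
[0.57965626 0.05685366 0.112     ]
plate top [ 0.56286811 -0.01556988  0.088     ] [ 0.52408165 -0.013098    0.088     ] [ 0.60115502 -0.01982945  0.088     ]
15 [0.57794095 0.04670371] [280.10788759 157.86898249] [277.06203247 147.65601655]
20 [0.58210101 0.04801537] [286.24494969 155.9927999 ] [282.28401427 146.04261149]
25 [0.58613091 0.04968461] [292.23119585 153.58832283] [287.37275988 143.97617801]
30 [0.59       0.05169873] [298.02856679 150.66680063] [292.29493691 141.46729244]
35 [0.59367882 0.0540424 ] [303.59929623 147.2421781 ] [297.01763044 138.52900463]
```

Axis ≈ (0.563, 0.098), handle ≈ (0.580, 0.051). Before winding I'll triangulate the board-end edge and the platform edge from three wrist views, to get the gap.

Create v.py:
```python
import sys; from h import *
c=cal("wrist"); save("wrist",sys.argv[1]); np.savez(sys.argv[1]+".npz",K=c[0],p=c[1],R=c[2]); print(c[1])
```

```text
(no output)
```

Request:
jog_arm:
  plan:
    - [[0,3.5,1.5],0]
    - [[0,4.5,1.5],0]
    - [[0,4.5,0],0]
    - [[0,1,0],0]
    - [[0,0,0],0]
    - [[0,0,0],0]

```text
clock: 16.0
tcp_pos: [0.5644, 0.1368, 0.2987]
orientation: [2.226, 2.216, -0.002]
contact_force: [0.2, -0.4, -0.5]
grip_width: 0.0002
```

```bash
python3 v.py g1
```

```text
[0.56462323 0.21869484 0.36843769]
```

Request:
jog_arm:
  plan:
    - [[0,4,0],0]
    - [[0,1,0],0]
    - [[0,0,0],0]
    - [[0,0,0],0]

```text
clock: 16.45
tcp_pos: [0.5646, 0.187, 0.2989]
orientation: [2.226, 2.216, -0.001]
contact_force: [-0.1, 0.3, -0.6]
grip_width: 0.0003
```

```bash
python3 v.py g2
```

```text
[0.56475814 0.26892352 0.36863289]
```

Request:
jog_arm:
  plan:
    - [[0,4,0],0]
    - [[0,1,0],0]
    - [[0,0,0],0]
    - [[0,0,0],0]

```text
clock: 16.9
tcp_pos: [0.5646, 0.2373, 0.2989]
orientation: [2.225, 2.217, -0.001]
contact_force: [0.4, -0.2, 0.1]
grip_width: 0.0001
```

```bash
python3 v.py g3
python3 - <<'E'
import cv2,numpy as np
a=[cv2.imread(f"pics/g{i}.png")[:300,130:396] for i in (1,2,3)]
cv2.imwrite("pics/g.png",np.hstack(a))
E
```

```text
[0.56471471 0.3192439  0.36867779]
```

View pics/g.png

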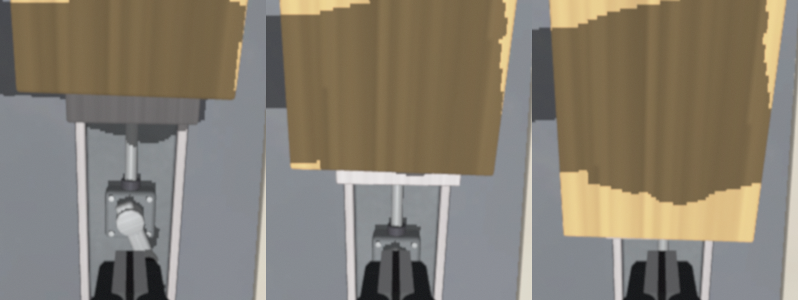

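The three views show the board end at rows ~95, 170 and 240, and the platform edge at rows ~123 and 185 in the first two. Extracting the edges to sub-pixel.

```bash
cat > tri.py <<'E'
from h import *
from scipy.optimize import least_squares
def L(n):
    d=np.load(n+".npz"); return (d["K"],d["p"],d["R"]),cv2.imread(f"pics/{n}.png").astype(float)
def edge(im,cols,r0,r1):
    # row of the strongest colour step, per column, sub-pixel
    out=[]
    for q in cols:
        p=cv2.GaussianBlur(im[:,q-1:q+2].mean(1),(1,5),0.8) if False else im[:,q-1:q+2].mean(1)
        g=np.abs(np.diff(p[r0:r1],axis=0)).sum(1); k=g.argmax(); s=slice(max(k-2,0),k+3)
        out.append((q,r0+.5+(np.arange(len(g))[s]*g[s]).sum()/g[s].sum()))
    return out
def line(obs,xr):
    # line across x: y=a+b(x-.565), z ; residual row error
    def f(t):
        r=[]
        for c,pts in obs:
            for u,v in pts:
                P=ray(c,u,v,t[2]); r.append((P[1]-t[0]-t[1]*(P[0]-.565))*1000)
        return r
    s=least_squares(f,[.2,0,.12],loss="soft_l1"); return s.x,np.round(np.abs(s.fun).mean(),2)
E
python3 - <<'E'
from tri import *
V={n:L(n) for n in("g1","g2","g3")}
cb={"g1":list(range(205,325,12)),"g2":list(range(160,355,12)),"g3":list(range(170,230,12))+list(range(310,345,10))}
rb={"g1":(85,108),"g2":(158,180),"g3":(228,250)}
ob=[(V[n][0],edge(V[n][1],cb[n],*rb[n])) for n in V]
cp={"g1":list(range(202,255,8))+list(range(270,322,8)),"g2":list(range(210,255,8))+list(range(270,318,8))}
rp={"g1":(112,132),"g2":(178,194)}
op=[(V[n][0],edge(V[n][1],cp[n],*rp[n])) for n in cp]
for _,e in ob+op: print([round(v,1) for _,v in e])
B=line(ob,0);B2=line(ob[:2],0);P=line(op,0); print(B,B2,P)
print("gap board12", (B2[0][2]-P[0][2]-.032)*1e3,"all",(B[0][2]-P[0][2]-.032)*1e3)
E
```

```text
[np.float64(93.3), np.float64(94.1), np.float64(94.4), np.float64(94.6), np.float64(95.5), np.float64(95.6), np.float64(96.4), np.float64(96.6), np.float64(97.2), np.float64(97.5)]
[np.float64(162.6), np.float64(162.6), np.float64(159.8), np.float64(169.7), np.float64(170.0), np.float64(170.4), np.float64(170.9), np.float64(171.4), np.float64(171.8), np.float64(173.6), np.float64(175.5), np.float64(173.6), np.float64(173.4), np.float64(173.9), np.float64(174.6), np.float64(175.0), np.float64(175.5)]
[np.float64(235.6), np.float64(236.1), np.float64(236.4), np.float64(238.1), np.float64(237.5), np.float64(240.3), np.float64(240.7), np.float64(241.1), np.float64(241.5)]
[np.float64(122.5), np.float64(121.9), np.float64(126.7), np.float64(128.7), np.float64(130.2), np.float64(122.5), np.float64(122.6), np.float64(122.8), np.float64(123.2), np.float64(123.2), np.float64(123.4), np.float64(123.6), np.float64(130.1), np.float64(128.5)]
[np.float64(182.6), np.float64(183.6), np.float64(183.7), np.float64(184.0), np.float64(183.8), np.float64(183.8), np.float64(184.2), np.float64(184.5), np.float64(184.7), np.float64(184.6), np.float64(184.8), np.float64(184.7)]
(array([ 0.21377414, -0.04687792,  0.14418518]), np.float64(0.64)) (array([ 0.21365235, -0.05455369,  0.14277925]), np.float64(0.82)) (array([ 0.19113743, -0.02195858,  0.09496008]), np.float64(1.06))
gap board12 15.819172350434895 all 17.22510369019456
```

```bash
cat >> tri.py <<'E'
def clean(p,tol=.45):
    p=np.array(p,float)
    best=max((np.abs(p[:,1]-p[i,1]-(p[j,1]-p[i,1])/(p[j,0]-p[i,0])*(p[:,0]-p[i,0]))<tol for i in range(len(p)) for j in range(i)),key=np.sum)
    return p[best]
E
python3 - <<'E'
from tri import *
V={n:L(n) for n in("g1","g2","g3")}
cb={"g1":list(range(205,325,6)),"g2":list(range(190,355,6)),"g3":list(range(170,230,6))+list(range(310,345,5))}
rb={"g1":(85,108),"g2":(164,180),"g3":(228,250)}
ob=[(V[n][0],clean(edge(V[n][1],cb[n],*rb[n]))) for n in V]
cp={"g1":list(range(202,255,4))+list(range(270,322,4)),"g2":list(range(210,255,4))+list(range(270,318,4))}
rp={"g1":(117,127),"g2":(180,190)}
op=[(V[n][0],clean(edge(V[n][1],cp[n],*rp[n]))) for n in cp]
print([len(e) for _,e in ob+op])
B=line(ob,0);P=line(op,0); print(B,P)
for i,j in((0,1),(0,2),(1,2)): print(line([ob[i],ob[j]],0))
print("gap",(B[0][2]-P[0][2]-.032)*1e3)
# platform width at both views for height check, board width
for n in("g1","g2"):
    c,im=V[n]; r=112 if n=="g1" else 180
    print(n,[np.abs(np.diff(im[r,190:350],axis=0)).sum(1).astype(int).tolist()])
E
```

```text
[20, 23, 15, 25, 22]
(array([ 0.21366143, -0.04265573,  0.14386624]), np.float64(0.08)) (array([ 0.19201469, -0.02135216,  0.09804536]), np.float64(0.11))
(array([ 0.21362127, -0.04341711,  0.14345403]), np.float64(0.08))
(array([ 0.21362907, -0.04229942,  0.14388427]), np.float64(0.07))
(array([ 0.21382803, -0.04276132,  0.14431244]), np.float64(0.07))
gap 13.82087968681188
g1 [[2, 1, 5, 0, 27, 49, 32, 2, 5, 8, 3, 3, 0, 0, 3, 2, 4, 3, 3, 2, 4, 1, 8, 2, 5, 0, 1, 4, 5, 0, 1, 1, 0, 10, 2, 3, 3, 4, 7, 2, 1, 1, 3, 1, 3, 3, 1, 2, 4, 4, 5, 2, 2, 2, 2, 1, 5, 7, 2, 3, 5, 0, 2, 1, 2, 4, 1, 5, 3, 5, 4, 2, 1, 4, 6, 2, 2, 7, 3, 0, 6, 1, 3, 1, 8, 1, 8, 3, 2, 4, 2, 2, 4, 3, 2, 1, 4, 2, 3, 6, 0, 1, 0, 4, 3, 0, 4, 5, 1, 3, 2, 0, 1, 0, 1, 3, 0, 1, 3, 7, 3, 1, 10, 0, 3, 3, 1, 3, 1, 5, 5, 2, 5, 2, 2, 5, 15, 26, 47, 20, 7, 0, 21, 63, 85, 27, 3, 2, 4, 5, 3, 3, 3, 3, 1, 0, 2, 5, 4]]
g2 [[6, 4, 3, 7, 1, 1, 0, 4, 28, 72, 90, 51, 11, 4, 4, 6, 3, 2, 7, 1, 5, 5, 1, 3, 6, 5, 8, 3, 2, 0, 2, 3, 2, 2, 1, 2, 5, 2, 0, 1, 0, 4, 3, 0, 1, 1, 3, 3, 3, 1, 5, 4, 4, 1, 0, 2, 4, 6, 5, 2, 2, 2, 1, 1, 3, 4, 9, 3, 5, 3, 3, 2, 3, 4, 4, 1, 6, 1, 8, 6, 4, 2, 3, 7, 6, 0, 0, 2, 1, 1, 2, 1, 1, 7, 4, 1, 4, 1, 3, 0, 0, 5, 3, 1, 4, 6, 1, 1, 1, 0, 2, 4, 6, 3, 1, 8, 10, 2, 6, 4, 1, 3, 2, 2, 2, 3, 1, 2, 5, 7, 2, 15, 69, 105, 56, 11, 4, 1, 3, 1, 3, 1, 3, 2, 4, 4, 2, 1, 4, 3, 0, 3, 2, 1, 0, 1, 3, 1, 2]]
```

Board underside ≈ 0.130, within the stated 128-136 mm. Platform ≈ 0.098 (contact said 0.100), so the gap is about 12-14 mm, or 285-330° of crank. I'll wind about 250° first and then remeasure. Approaching behind the handle.

Request:
jog_arm:
  plan:
    - [[1,-4.5,0],0]
    - [[1.5,-4.5,0],0]
    - [[2,-4,0],0]
    - [[0,-3.2,-1],0]
    - [[0,0,-3.5],0]
    - [[0,0,-4],0]
    - [[0,0,-3.5],0]
    - [[0,0,-1.5],0]
    - [[0,0,-0.7],0]
    - [[0,0,0],0]

```text
clock: 17.95
tcp_pos: [0.6096, 0.0765, 0.1573]
orientation: [2.224, 2.218, -0.0]
contact_force: [0.7, 0.2, -0.2]
grip_width: 0.0002
```

```bash
cat > arc.py <<'E'
import numpy as np,sys
from bench import *
a0,a1,n,x0,y0,Rr=map(float,sys.argv[1:7]); p=np.array(get_obs()["tcp_pos"]); print(p)
az=np.deg2rad(np.linspace(a0,a1,int(n)+1)[1:]); W=np.c_[x0+Rr*np.cos(az),y0+Rr*np.sin(az)]
d=np.diff(np.vstack([p[:2],W]),axis=0)*100; print([[[round(a,2),round(b,2),0],0] for a,b in d.tolist()])
E
python3 arc.py -26 -290 22 .563 .098 .05
```

```text
[0.60964338 0.07646573 0.15726212]
[[[-0.72, -0.92, 0], 0], [[-0.73, -0.75, 0], 0], [[-0.87, -0.58, 0], 0], [[-0.97, -0.39, 0], 0], [[-1.03, -0.18, 0], 0], [[-1.04, 0.04, 0], 0], [[-1.01, 0.25, 0], 0], [[-0.94, 0.46, 0], 0], [[-0.82, 0.64, 0], 0], [[-0.67, 0.8, 0], 0], [[-0.49, 0.92, 0], 0], [[-0.29, 1.0, 0], 0], [[-0.07, 1.04, 0], 0], [[0.15, 1.04, 0], 0], [[0.36, 0.98, 0], 0], [[0.55, 0.89, 0], 0], [[0.73, 0.75, 0], 0], [[0.87, 0.58, 0], 0], [[0.97, 0.39, 0], 0], [[1.03, 0.18, 0], 0], [[1.04, -0.04, 0], 0], [[1.01, -0.25, 0], 0]]
```

Request:
jog_arm:
  plan:
    - [[-0.72,-0.92,0],0]
    - [[-0.73,-0.75,0],0]
    - [[-0.87,-0.58,0],0]
    - [[-0.97,-0.39,0],0]
    - [[-1.03,-0.18,0],0]
    - [[-1.04,0.04,0],0]
    - [[-1.01,0.25,0],0]
    - [[-0.94,0.46,0],0]

```text
clock: 18.75
tcp_pos: [0.5398, 0.0578, 0.159]
orientation: [2.219, 2.215, 0.015]
contact_force: [18.9, 6.3, -13.0]
grip_width: -0.0
```

Request:
jog_arm:
  plan:
    - [[-0.82,0.64,0],0]
    - [[-0.67,0.8,0],0]
    - [[-0.49,0.92,0],0]
    - [[-0.29,1.0,0],0]
    - [[-0.07,1.04,0],0]

```text
clock: 19.25
tcp_pos: [0.5331, 0.0982, 0.1638]
orientation: [2.201, 2.187, 0.053]
contact_force: [60.0, -8.7, -33.7]
grip_width: 0.0002
```

```bash
python3 arc.py -182 -290 9 .563 .098 .05; python3 v.py k1
```

```text
[0.53314544 0.0982085  0.16380384]
[[[-1.87, 1.19, 0], 0], [[0.36, 0.98, 0], 0], [[0.55, 0.89, 0], 0], [[0.73, 0.75, 0], 0], [[0.87, 0.58, 0], 0], [[0.97, 0.39, 0], 0], [[1.03, 0.18, 0], 0], [[1.04, -0.04, 0], 0], [[1.01, -0.25, 0], 0]]
[0.52989414 0.18023387 0.23331184]
```

View pics/k1.png

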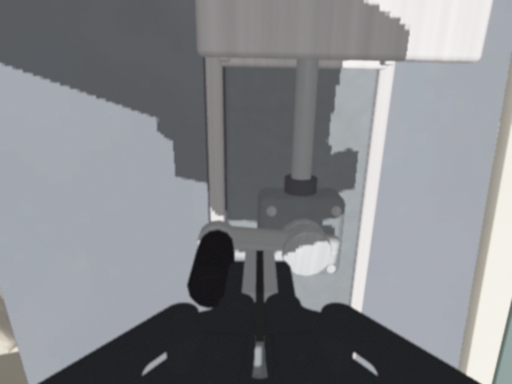

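The picture shows the fingers (268,270) slipped inside the handle (212,265) and wedged between handle and hub, hence the 60 N. The hub is at (307,235) and the crank arm points to -x. I'll back off toward the hub, lift, and recompute.

Request:
jog_arm:
  plan:
    - [[1.2,0,0],0]
    - [[1,0,0],0]
    - [[0.6,0,0.3],0]
    - [[0,0,2],0]
    - [[0,0,3],0]
    - [[0,0,3],0]
    - [[0,-3,2],0]
    - [[0,-4,0],0]
    - [[0,-2,0],0]
    - [[0,0,0],0]
    - [[0,0,0],0]

```text
clock: 20.4
tcp_pos: [0.5398, 0.0104, 0.2597]
orientation: [-2.224, -2.217, 0.001]
contact_force: [0.9, 1.2, 0.1]
grip_width: -0.0001
```

```bash
python3 v.py k2
python3 - <<'E'
from tri import *
c,im=L("k1"); print("k1 hub",ray(c,307,235,.072),"hdl base",ray(c,216,233,.068))
c,im=L("k2"); g=im.mean(2)
n,l,st,ce=cv2.connectedComponentsWithStats((g[:260]<32).astype(np.uint8))
for i in range(1,n):
    if st[i,4]>150: print(st[i].tolist(),ce[i],ray(c,*ce[i],.1))
h=im[:,:,:].astype(np.uint8); cv2.imwrite("pics/k2c.png",h[:260,120:420])
E
```

```text
[0.54001133 0.09211969 0.32965483]
k1 hub [0.56302368 0.10528899 0.072     ] hdl base [0.51464167 0.1061373  0.068     ]
[204, 59, 33, 31, 786] [219.95801527  74.41857506] [0.51456485 0.10056084 0.1       ]
```

View pics/k2c.png

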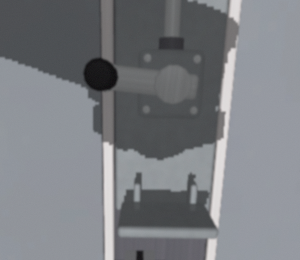

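The handle top is at (219,72) and the hub at (292,84). The crank now points about along -x, and the jack is undisturbed. That was my last viewable picture, so the rest goes by numbers.

Run:
```python
from tri import *
c,im=L("k2")
print("hub",ray(c,292,84,.07),"handle top",ray(c,219,72,.112), "plate top outer", ray(c,288,234,.088))
for ya in (.097,.1,.103):
  for a in (176,180,184,188):
    t=np.deg2rad(a); h=[.563+.05*np.cos(t),ya+.05*np.sin(t)]
    print(ya,a,np.round(proj(c,[*h,.112]),1),np.round(proj(c,[*h,.066]),1))
# dark blob extent fit
g=im.mean(2); ys,xs=np.where(g[50:100,195:245]<40); print(xs.min()+195,xs.max()+195,ys.min()+50,ys.max()+50, [ (r,np.where(g[r,195:245]<40)[0][[0,-1]]+195) for r in range(60,92,4)])
# hub circles: gearbox edges
g8=cv2.cvtColor(im.astype(np.uint8),cv2.COLOR_BGR2GRAY)
print("col 292",g8[40:125,297].tolist()); print("row 105",g8[112,250:335].tolist())
```

```text
hub [0.56370685 0.09485496 0.07      ] handle top [0.51537005 0.10149843 0.112     ] plate top outer [ 0.56185583 -0.0168416   0.088     ]
0.097 176 [215.4  73.8] [223.2  76.3]
0.097 180 [215.4  79.9] [223.2  81.3]
0.097 184 [215.9  85.9] [223.5  86.3]
0.097 188 [216.7  91.8] [224.2  91.2]
0.1 176 [215.1  68.5] [223.  72.]
0.1 180 [215.2  74.7] [223.  77.]
0.1 184 [215.7  80.7] [223.4  82. ]
0.1 188 [216.5  86.7] [224.1  87. ]
0.103 176 [214.9  63.2] [222.9  67.6]
0.103 180 [215.   69.4] [222.9  72.7]
0.103 184 [215.4  75.5] [223.2  77.7]
0.103 188 [216.3  81.5] [223.9  82.7]
204 236 58 90 [(60, array([211, 224])), (64, array([207, 230])), (68, array([205, 233])), (72, array([204, 235])), (76, array([205, 236])), (80, array([205, 235])), (84, array([208, 234])), (88, array([213, 229]))]
col 292 [52, 53, 52, 54, 54, 51, 51, 52, 55, 63, 72, 77, 77, 78, 79, 81, 80, 81, 80, 80, 82, 80, 81, 81, 88, 100, 107, 112, 112, 114, 113, 114, 113, 112, 111, 111, 112, 110, 109, 111, 112, 112, 112, 112, 111, 111, 111, 111, 110, 110, 111, 110, 110, 110, 111, 109, 111, 108, 108, 109, 107, 104, 98, 90, 84, 82, 83, 82, 82, 83, 82, 80, 80, 80, 78, 77, 76, 75, 76, 80, 81, 81, 80, 80, 80]
row 105 [82, 82, 82, 83, 83, 82, 81, 79, 78, 78, 77, 80, 82, 87, 95, 100, 102, 99, 94, 87, 81, 81, 79, 81, 80, 80, 81, 81, 81, 80, 81, 81, 82, 79, 80, 80, 81, 79, 79, 80, 80, 82, 81, 82, 80, 80, 80, 80, 81, 80, 80, 80, 80, 81, 81, 81, 81, 79, 81, 84, 91, 99, 105, 108, 108, 103, 95, 87, 79, 77, 78, 79, 79, 81, 80, 80, 79, 80, 81, 80, 80, 80, 79, 80, 80]
```

Request:
jog_arm:
  plan:
    - [[-1.5,2.4,0],0]
    - [[-1.48,2.2,-2],0]
    - [[0,0,-4],0]
    - [[0,0,-3],0]
    - [[0,0,-1],0]
    - [[0,0,-0.2],0]
    - [[0,0,0],0]

```text
clock: 21.15
tcp_pos: [0.5116, 0.0567, 0.1586]
orientation: [2.223, 2.219, 0.001]
contact_force: [1.1, 0.1, 0.7]
grip_width: 0.0002
```

```bash
cat > arc2.py <<'E'
import numpy as np,sys
from bench import *
a0,a1,n,d=map(float,sys.argv[1:5]); A=np.array([.5637,.0955]); o=get_obs(); p=np.array(o["tcp_pos"]); print(p,o["joints"][6])
T=np.deg2rad(np.linspace(a0,a1,int(n)+1))
W=[A+.05*np.array([np.cos(t),np.sin(t)])-d*np.array([np.sin(t),-np.cos(t)]) for t in T]
D=np.diff(np.vstack([p[:2],W]),axis=0)*100; tw=round(np.deg2rad((a1-a0)/n),3)
print([[[round(x,2),round(y,2),0],tw if i else 0] for i,(x,y) in enumerate(D.tolist())])
E
python3 arc2.py -186 -284 13 .022
```

```text
[0.51163916 0.05672526 0.15856854] 0.20630634020470057
[[[0.0, 2.21, 0], 0], [[-0.17, 0.7, 0], np.float64(-0.132)], [[-0.08, 0.71, 0], np.float64(-0.132)], [[0.01, 0.72, 0], np.float64(-0.132)], [[0.11, 0.71, 0], np.float64(-0.132)], [[0.2, 0.69, 0], np.float64(-0.132)], [[0.29, 0.66, 0], np.float64(-0.132)], [[0.37, 0.61, 0], np.float64(-0.132)], [[0.45, 0.56, 0], np.float64(-0.132)], [[0.52, 0.5, 0], np.float64(-0.132)], [[0.58, 0.42, 0], np.float64(-0.132)], [[0.63, 0.34, 0], np.float64(-0.132)], [[0.67, 0.26, 0], np.float64(-0.132)], [[0.7, 0.17, 0], np.float64(-0.132)]]
```

Request:
jog_arm:
  plan:
    - [[0,1.2,0],0]
    - [[0,1.0,0],-0.05]
    - [[-0.17,0.7,0],-0.132]
    - [[-0.08,0.71,0],-0.132]
    - [[0.01,0.72,0],-0.132]
    - [[0.11,0.71,0],-0.132]

```text
clock: 21.75
tcp_pos: [0.5105, 0.108, 0.1592]
orientation: [-2.768, -1.486, -0.004]
contact_force: [-0.2, -1.4, -0.0]
grip_width: 0.0002
```

Request:
jog_arm:
  plan:
    - [[0.2,0.69,0],-0.132]
    - [[0.29,0.66,0],-0.132]
    - [[0.37,0.61,0],-0.132]

```text
clock: 22.05
tcp_pos: [0.5188, 0.1278, 0.1591]
orientation: [-3.005, -0.913, -0.002]
contact_force: [-1.2, -1.5, -0.1]
grip_width: 0.0
```

Run:
```python
from h import *
o=get_obs(); print(o["tcp_pos"],o["contact_force"],o["joints"][6]); p=np.array(o["tcp_pos"][:2])-[.5637,.0955]; r=np.hypot(*p); print("r",r,"handle az if r,d ok",np.degrees(np.arctan2(p[1],p[0]))-360-24)
```

```text
[0.51879395 0.12781099 0.15907404] [-1.17980741 -1.50324662 -0.1470497 ] -0.6843005069906705
r 0.05532226639871698 handle az if r,d ok -239.7359289004742
```

It is pushing cleanly now: about 1.9 N against the motion, radius as planned. Continuing to about -284°.

Request:
jog_arm:
  plan:
    - [[0.45,0.56,0],-0.132]
    - [[0.52,0.5,0],-0.132]
    - [[0.58,0.42,0],-0.132]
    - [[0.63,0.34,0],-0.132]
    - [[0.67,0.26,0],-0.132]
    - [[0.7,0.17,0],-0.132]
    - [[0,0,0],0]

```text
clock: 22.75
tcp_pos: [0.5547, 0.1509, 0.1586]
orientation: [-3.126, 0.308, -0.002]
contact_force: [-0.1, -0.1, 0.6]
grip_width: -0.0003
```

Run:
```python
from h import *
o=get_obs(); print(o["tcp_pos"],o["contact_force"],o["joints"][6]); p=np.array(o["tcp_pos"][:2])-[.5637,.0955]; r=np.hypot(*p); print("r",r,"handle az",np.degrees(np.arctan2(p[1],p[0]))-360-24)
```

```text
[0.55471729 0.15085874 0.15858692] [-0.14903963 -0.06963217  0.55495414] -1.3499912715848252
r 0.05608278976069668 handle az -284.7833078815162
```

The handle is at about -284.5°, 215° turned in all (9.0 mm rise). Remeasuring the gap with the same views as before.

Request:
jog_arm:
  plan:
    - [[-1,-0.2,0],0]
    - [[-1,-0.2,1],0]
    - [[0,0,4],0.147]
    - [[0,-0.5,4.5],0.147]
    - [[0,-0.5,4.5],0.147]
    - [[1,0,0],0.147]
    - [[1,0,0],0.147]
    - [[1,0,0],0.147]
    - [[0,0,0],0.147]
    - [[0,0,0],0.147]
    - [[0,0,0],0.147]
    - [[0,0,0],0.147]

```text
clock: 23.95
tcp_pos: [0.5627, 0.1343, 0.2987]
orientation: [-2.519, -1.876, -0.001]
contact_force: [0.5, -0.8, 1.1]
grip_width: -0.0004
```

Request:
jog_arm:
  plan:
    - [[0,0,0],0.147]
    - [[0,0,0],0.147]
    - [[0,0,0],0]

```text
clock: 24.25
tcp_pos: [0.5629, 0.1343, 0.2988]
orientation: [-2.223, -2.219, -0.002]
contact_force: [-0.6, 0.2, 0.4]
grip_width: 0.0002
```

```bash
python3 v.py m1; python3 -c "
from bench import *; o=get_obs(); print(o['tcp_pos'],o['orientation'],o['joints'][6])"
```

```text
[0.56288266 0.21596173 0.36878169]
[0.56306775 0.13438778 0.29863567] [-2.22808416e+00 -2.21353602e+00 -1.90851257e-03] -0.012530942235766904
```

Request:
jog_arm:
  plan:
    - [[0,2.5,0],0]
    - [[0,0,0],0]
    - [[0,0,0],0]

```text
clock: 24.6
tcp_pos: [0.5634, 0.1603, 0.2979]
orientation: [2.227, 2.216, -0.001]
contact_force: [-0.0, -0.4, -0.6]
grip_width: 0.0001
```

```bash
python3 v.py m2
```

```text
[0.56364249 0.24216339 0.36775901]
```

Request:
jog_arm:
  plan:
    - [[0,2.5,0],0]
    - [[0,0,0],0]
    - [[0,0,0],0]

```text
clock: 24.95
tcp_pos: [0.5638, 0.1845, 0.2978]
orientation: [2.226, 2.216, -0.001]
contact_force: [0.3, -0.5, -0.7]
grip_width: 0.0003
```

```bash
python3 v.py m3
python3 - <<'E'
from tri import *
for n in("m1","m2","m3"):
    c,im=L(n); print(n,"pred board",proj(c,[.565,.2137,.1439]),"plat .107",proj(c,[.565,.192,.107]),"x ends",proj(c,[.515,.192,.107])[0],proj(c,[.613,.192,.107])[0])
    for q in (230,290): print(q,[ (r,im[r,q-1:q+2].mean(0).astype(int).tolist()) for r in range(int(proj(c,[.565,.2137,.1439])[1])-6,int(proj(c,[.565,.192,.107])[1])+8,2)])
E
```

```text
[0.56394891 0.26641596 0.36763535]
m1 pred board [262.35735392  92.06584904] plat .107 [261.91484044 121.41104869] x ends 196.42930649127953 324.7844225088486
230 [(86, [73, 102, 120]), (88, [69, 98, 117]), (90, [74, 97, 111]), (92, [101, 104, 109]), (94, [107, 107, 109]), (96, [106, 106, 110]), (98, [106, 106, 108]), (100, [107, 107, 110]), (102, [106, 106, 108]), (104, [106, 106, 109]), (106, [107, 107, 110]), (108, [107, 106, 109]), (110, [106, 106, 109]), (112, [106, 106, 108]), (114, [106, 106, 107]), (116, [106, 105, 108]), (118, [105, 105, 107]), (120, [96, 96, 98]), (122, [78, 77, 76]), (124, [75, 73, 71]), (126, [75, 74, 71]), (128, [76, 73, 71])]
290 [(86, [73, 103, 120]), (88, [72, 103, 120]), (90, [72, 101, 119]), (92, [71, 97, 114]), (94, [95, 102, 109]), (96, [109, 108, 110]), (98, [106, 107, 108]), (100, [106, 107, 108]), (102, [106, 106, 108]), (104, [106, 106, 108]), (106, [106, 105, 108]), (108, [106, 105, 108]), (110, [105, 106, 107]), (112, [105, 105, 107]), (114, [105, 105, 107]), (116, [105, 105, 107]), (118, [104, 104, 106]), (120, [103, 103, 106]), (122, [90, 
[... 1207 characters left out ...]
122]), (164, [73, 104, 123]), (166, [72, 102, 120]), (168, [115, 123, 131]), (170, [191, 191, 196]), (172, [222, 222, 225]), (174, [224, 224, 228]), (176, [224, 224, 227]), (178, [224, 224, 227]), (180, [224, 224, 227]), (182, [223, 223, 227]), (184, [179, 178, 180]), (186, [144, 141, 137]), (188, [145, 142, 138]), (190, [146, 143, 139])]
290 [(162, [75, 105, 124]), (164, [75, 105, 123]), (166, [75, 106, 124]), (168, [74, 105, 123]), (170, [88, 103, 113]), (172, [106, 107, 109]), (174, [107, 108, 109]), (176, [107, 108, 109]), (178, [119, 119, 122]), (180, [152, 151, 155]), (182, [217, 218, 222]), (184, [208, 208, 214]), (186, [157, 155, 154]), (188, [148, 145, 141]), (190, [148, 145, 142])]
```

```bash
cat > gap.py <<'E'
import sys; from tri import *
def get(names,zp):
    ob,op=[],[]
    for n in names:
        c,im=L(n)
        f=lambda P:proj(c,P)
        def e(y0,sl,z,x0,x1,skip):
            cols=[q for q in range(int(f([x0,y0,z])[0]),int(f([x1,y0,z])[0]),3) if not skip or abs(q-f([.5637,y0,z])[0])>14]
            out=[]
            for q in cols:
                r=f([.5637,y0,z])[1]+ (f([.60,y0+sl*.036,z])-f([.5637,y0,z]))[1]/(f([.60,y0,z])-f([.5637,y0,z]))[0]*(q-f([.5637,y0,z])[0])
                out+=edge(im,[q],int(r)-6,int(r)+7)
            return clean(out,.4)
        ob.append((c,e(.2137,-.043,.1439,.517,.61,False))); op.append((c,e(.192,-.021,zp,.517,.61,True)))
    return ob,op
if __name__=="__main__":
    g=get(("g1","g2"),.098); m=get(("m1","m2","m3"),.107)
    for nm,q in(("g",g),("m",m)):
        B=line(q[0],0);P=line(q[1],0); print(nm,[len(e) for _,e in q[0]+q[1]],np.round(B[0],4),B[1],np.round(P[0],4),P[1],"gap mm",round((B[0][2]-P[0][2]-.032)*1e3,2))
    # joint: common y, slope for platform; common everything for board
    def f(t):
        r=[]
        for z,q in((t[2],g),(t[3],m)):
            for c,pts in q[1]:
                for u,v in pts: P=ray(c,u,v,z); r.append((P[1]-t[0]-t[1]*(P[0]-.565))*1e3)
        return r
    s=least_squares(f,[.192,0,.098,.107],loss="soft_l1"); B=line(g[0]+m[0],0)
    print("joint plat",np.round(s.x,4),"board",np.round(B[0],4),"gaps",np.round((B[0][2]-s.x[2:]-.032)*1e3,2))
E
python3 gap.py
```

```text
g [45, 34, 24, 26] [ 0.2136 -0.0427  0.1433] 0.07 [ 0.192  -0.0213  0.098 ] 0.11 gap mm 13.34
m [46, 47, 32, 25, 30, 24] [ 0.2136 -0.0428  0.1435] 0.08 [ 0.192  -0.0244  0.1071] 0.19 gap mm 4.39
joint plat [ 0.192  -0.0232  0.0979  0.1072] board [ 0.2136 -0.0428  0.1434] gaps [13.52  4.25]
```

The joint fit gives a remaining gap of 4.3 mm (the measured rise of 9.3 mm agrees with the 9.0 mm computed from the crank angle), so about 100° more. Next push: about 60°, with the other finger face.

Request:
jog_arm:
  plan:
    - [[-1.6,-1.5,0],-0.125]
    - [[-1.5,-1.4,0],-0.125]
    - [[0,0,-4],0]
    - [[0,0,-4.5],0]
    - [[0,0,-3.5],0]
    - [[0,0,-1.5],0]
    - [[0,0,-0.4],0]
    - [[0,0,0],0]

```text
clock: 25.8
tcp_pos: [0.5336, 0.1554, 0.1597]
orientation: [2.485, 1.92, 0.001]
contact_force: [-0.5, 0.1, -0.0]
grip_width: -0.0003
```

```bash
python3 arc2.py -284 -344 10 .0255
```

```text
[0.53360026 0.15542424 0.15967269] -0.14032581720380752
[[[1.75, -0.52, 0], 0], [[0.58, 0.1, 0], np.float64(-0.105)], [[0.59, 0.04, 0], np.float64(-0.105)], [[0.59, -0.02, 0], np.float64(-0.105)], [[0.58, -0.08, 0], np.float64(-0.105)], [[0.57, -0.14, 0], np.float64(-0.105)], [[0.55, -0.2, 0], np.float64(-0.105)], [[0.53, -0.26, 0], np.float64(-0.105)], [[0.5, -0.31, 0], np.float64(-0.105)], [[0.46, -0.36, 0], np.float64(-0.105)], [[0.42, -0.41, 0], np.float64(-0.105)]]
```

Request:
jog_arm:
  plan:
    - [[1.0,-0.3,0],0]
    - [[0.75,-0.22,0],0]
    - [[0.58,0.1,0],-0.105]
    - [[0.59,0.04,0],-0.105]
    - [[0.59,-0.02,0],-0.105]
    - [[0.58,-0.08,0],-0.105]

```text
clock: 26.4
tcp_pos: [0.5749, 0.1514, 0.16]
orientation: [-2.833, -1.356, -0.002]
contact_force: [-0.9, 0.0, 1.3]
grip_width: 0.0001
```

Request:
jog_arm:
  plan:
    - [[0.57,-0.14,0],-0.105]
    - [[0.55,-0.2,0],-0.105]
    - [[0.53,-0.26,0],-0.105]
    - [[0.5,-0.31,0],-0.105]
    - [[0.46,-0.36,0],-0.105]
    - [[0.42,-0.41,0],-0.105]

```text
clock: 27.0
tcp_pos: [0.6056, 0.1353, 0.1601]
orientation: [-3.113, -0.413, -0.004]
contact_force: [1.2, 1.8, 0.2]
grip_width: -0.0004
```

```bash
cat > st.py <<'E'
import sys; from h import *
o=get_obs(); A=np.array([.5637,.0955]); d=float(sys.argv[1]); p=np.array(o["tcp_pos"][:2])-A; r=np.hypot(*p)
print(o["tcp_pos"],o["contact_force"],o["joints"][6],"r",r,"exp",np.hypot(.05,d),"handle az",np.degrees(np.arctan2(p[1],p[0]))-np.degrees(np.arctan2(d,.05))-360)
E
python3 st.py .0245; python3 arc2.py -344 -374 10 .0255
```

```text
[0.60564423 0.13527375 0.16006886] [1.15742313 1.79965348 0.15659922] -0.9394939358770179 r 0.05780372056640302 exp 0.05567988864931395 handle az -342.62630600293625
[0.60564423 0.13527375 0.16006886] -0.9394939358770179
[[[-0.09, -0.15, 0], 0], [[0.19, -0.22, 0], np.float64(-0.052)], [[0.18, -0.23, 0], np.float64(-0.052)], [[0.17, -0.24, 0], np.float64(-0.052)], [[0.16, -0.25, 0], np.float64(-0.052)], [[0.14, -0.26, 0], np.float64(-0.052)], [[0.13, -0.26, 0], np.float64(-0.052)], [[0.12, -0.27, 0], np.float64(-0.052)], [[0.1, -0.28, 0], np.float64(-0.052)], [[0.09, -0.28, 0], np.float64(-0.052)], [[0.07, -0.28, 0], np.float64(-0.052)]]
```

Request:
jog_arm:
  plan:
    - [[0.1,-0.22,0],-0.052]
    - [[0.16,-0.23,0],-0.052]
    - [[0.17,-0.24,0],-0.052]
    - [[0.16,-0.25,0],-0.052]
    - [[0.14,-0.26,0],-0.052]

```text
clock: 27.5
tcp_pos: [0.6132, 0.1234, 0.1602]
orientation: [-3.14, -0.01, -0.005]
contact_force: [1.4, 1.9, -0.6]
grip_width: 0.0
```

Request:
jog_arm:
  plan:
    - [[0.13,-0.26,0],-0.052]
    - [[0.12,-0.27,0],-0.052]
    - [[0.1,-0.28,0],-0.052]
    - [[0.09,-0.28,0],-0.052]
    - [[0.07,-0.28,0],-0.052]

```text
clock: 28.0
tcp_pos: [0.6185, 0.1095, 0.1602]
orientation: [-3.115, 0.397, -0.005]
contact_force: [1.8, 1.2, 0.4]
grip_width: -0.0002
```

```bash
python3 st.py .0245
```

```text
[0.61846642 0.10950158 0.16024937] [1.75209283 1.17118108 0.41641469] -1.3359629034871707 r 0.05652791331708365 exp 0.05567988864931395 handle az -371.76380358104655
```

Total turned ≈ 302° (12.6 mm), predicted gap about 0.8 mm. Measuring gap and board height again.

Request:
jog_arm:
  plan:
    - [[0.2,1,0],0]
    - [[0,1.2,2],0]
    - [[0,0,4],0.145]
    - [[-1,0,4],0.145]
    - [[-1.5,0.1,3.85],0.145]
    - [[-1.7,0.2,0],0.145]
    - [[-1.55,0,0],0.145]
    - [[0,0,0],0.145]
    - [[0,0,0],0.145]
    - [[0,0,0],0.145]
    - [[0,0,0],0.145]
    - [[0,0,0],0.14]

```text
clock: 29.2
tcp_pos: [0.5615, 0.1343, 0.2984]
orientation: [2.593, 1.773, 0.002]
contact_force: [0.1, -0.2, 0.0]
grip_width: 0.0
```

Request:
jog_arm:
  plan:
    - [[0,0,0],0]
    - [[0,0,0],0]

```text
clock: 29.4
tcp_pos: [0.5613, 0.134, 0.298]
orientation: [-2.602, -1.76, -0.002]
contact_force: [-0.2, 0.3, -0.2]
grip_width: 0.0002
```

```bash
python3 v.py n1
```

```text
[0.59153814 0.20987625 0.36789936]
```

Request:
jog_arm:
  plan:
    - [[0,2.5,0],0]
    - [[0,0,0],0]
    - [[0,0,0],0]

```text
clock: 29.75
tcp_pos: [0.561, 0.1593, 0.2972]
orientation: [2.6, 1.763, -0.001]
contact_force: [-0.2, -0.9, 0.7]
grip_width: -0.0
```

```bash
python3 v.py n2
```

```text
[0.59099685 0.23542092 0.36702236]
```

Request:
jog_arm:
  plan:
    - [[0,2.5,0],0]
    - [[0,0,0],0]
    - [[0,0,0],0]

```text
clock: 30.1
tcp_pos: [0.561, 0.1833, 0.2973]
orientation: [2.6, 1.763, -0.001]
contact_force: [-0.0, -0.7, -0.3]
grip_width: 0.0001
```

```bash
python3 v.py n3
cat > gap2.py <<'E'
import sys; from gap import *
sets=[(["g1","g2"],.098),(["m1","m2","m3"],.1072)]+[([s+i for i in "123"],float(z)) for s,z in zip(sys.argv[1::2],sys.argv[2::2])]
Q=[get(*s) for s in sets]; k=len(Q)
def joint(idx,y0,z0):
    def f(t):
        return [(lambda P:(P[1]-t[0]-t[1]*(P[0]-.565))*1e3)(ray(c,u,v,t[2+i])) for i,q in enumerate(Q) for c,pts in q[idx] for u,v in pts]
    return least_squares(f,[y0,-.02]+z0,loss="soft_l1").x
P=joint(1,.192,[s[1] for s in sets]); B=joint(0,.2136,[.1435]*k)
print("plat",np.round(P,4),"\nboard",np.round(B,5),"\nboard z free y",[np.round(line(q[0],0)[0],5).tolist() for q in Q],"\ngap",np.round((B[2:]-P[2:]-.032)*1e3,2))
E
python3 gap2.py n .1105
```

```text
[0.59103404 0.2593989  0.36711962]
plat [ 0.192  -0.0236  0.0978  0.1071  0.111 ] 
board [ 0.21358 -0.04297  0.14314  0.14324  0.14303] 
board z free y [[0.21361, -0.04271, 0.1433], [0.21363, -0.04278, 0.14353], [0.21351, -0.04339, 0.14263]] 
gap [13.3   4.13 -0.02]
```

The platform edge now reads 0.111 and the board is unlifted (0.1430 against 0.1433). The three estimates of the gap give 0 to 0.7 mm, so we are just short of or at touch. Another ~20° in small steps, watching force and lift.

Request:
jog_arm:
  plan:
    - [[3,-2.7,0],0.085]
    - [[3.1,-2.7,0],0.085]
    - [[0,0,-4],0]
    - [[0,0,-4.5],0]
    - [[0,0,-3.5],0]
    - [[0,0,-1.5],0]
    - [[0,0,-0.2],0]
    - [[0,0,0],0]

```text
clock: 30.95
tcp_pos: [0.6228, 0.1291, 0.1616]
orientation: [2.441, 1.976, 0.002]
contact_force: [0.2, 0.3, 0.5]
grip_width: -0.0002
```

```bash
python3 st.py .0212; python3 arc2.py -372 -402 10 .0215
```

```text
[0.62277609 0.12911486 0.16163907] [0.16887391 0.26608551 0.48149174] -0.015220537289949673 r 0.0679701671714759 exp 0.05430874699346322 handle az -353.3366526943067
[0.62277609 0.12911486 0.16163907] -0.015220537289949673
[[[-0.57, -2.3, 0], 0], [[0.05, -0.28, 0], np.float64(-0.052)], [[0.03, -0.28, 0], np.float64(-0.052)], [[0.02, -0.28, 0], np.float64(-0.052)], [[0.0, -0.28, 0], np.float64(-0.052)], [[-0.01, -0.28, 0], np.float64(-0.052)], [[-0.03, -0.28, 0], np.float64(-0.052)], [[-0.04, -0.28, 0], np.float64(-0.052)], [[-0.06, -0.28, 0], np.float64(-0.052)], [[-0.07, -0.28, 0], np.float64(-0.052)], [[-0.08, -0.27, 0], np.float64(-0.052)]]
```

Request:
jog_arm:
  plan:
    - [[-0.3,-1.2,0],0]
    - [[-0.27,-1.0,0],0]
    - [[0.02,-0.3,0],-0.03]

```text
clock: 31.25
tcp_pos: [0.6169, 0.1026, 0.162]
orientation: [2.473, 1.935, 0.004]
contact_force: [0.1, 2.2, 1.3]
grip_width: -0.0001
```

Request:
jog_arm:
  plan:
    - [[0.03,-0.28,0],-0.052]
    - [[0.03,-0.28,0],-0.052]

```text
clock: 31.45
tcp_pos: [0.6177, 0.0991, 0.1614]
orientation: [-2.571, -1.805, -0.004]
contact_force: [0.9, 1.3, 2.0]
grip_width: -0.0001
```

Request:
jog_arm:
  plan:
    - [[0.02,-0.28,0],-0.052]
    - [[0,-0.28,0],-0.052]

```text
clock: 31.65
tcp_pos: [0.6179, 0.0936, 0.1613]
orientation: [-2.661, -1.669, -0.003]
contact_force: [1.2, 1.5, 0.8]
grip_width: -0.0001
```

```bash
python3 st.py .0212
```

```text
[0.61789553 0.09361835 0.1613493 ] [1.22388398 1.466777   0.84216642] -0.1541282809576264 r 0.05422818914678013 exp 0.05430874699346322 handle az -384.9654348151799
```

Request:
jog_arm:
  plan:
    - [[0,1,0],0]
    - [[0,1.5,2],0]
    - [[0,1,4],0.12]
    - [[-1.3,0.6,4],0.12]
    - [[-1.5,0,3.7],0.12]
    - [[-1.5,0,0],0.09]
    - [[-1.2,0,0],0]
    - [[0,0,0],0]
    - [[0,0,0],0]

```text
clock: 32.55
tcp_pos: [0.5619, 0.135, 0.2968]
orientation: [-2.219, -2.223, 0.001]
contact_force: [0.4, -0.7, 0.4]
grip_width: -0.0002
```

```bash
python3 v.py p1
```

```text
[0.56168308 0.21681026 0.36657482]
```

Request:
jog_arm:
  plan:
    - [[0,2.5,0],0]
    - [[0,0,0],0]
    - [[0,0,0],0]

```text
clock: 32.9
tcp_pos: [0.5626, 0.1599, 0.2967]
orientation: [2.217, 2.225, -0.002]
contact_force: [0.2, -0.2, 0.9]
grip_width: -0.0001
```

```bash
python3 v.py p2
```

```text
[0.56210649 0.24182712 0.36640826]
```

Request:
jog_arm:
  plan:
    - [[0,2.5,0],0]
    - [[0,0,0],0]
    - [[0,0,0],0]

```text
clock: 33.25
tcp_pos: [0.5624, 0.1841, 0.2971]
orientation: [2.218, 2.224, -0.001]
contact_force: [-0.7, 0.0, -0.0]
grip_width: 0.0003
```

```bash
python3 v.py p3;python3 gap2.py n .111 p .1115
```

```text
[0.56198521 0.26591846 0.36692547]
plat [ 0.1919 -0.0235  0.0978  0.107   0.1109  0.1114] 
board [ 0.21358 -0.0428   0.14314  0.14325  0.14304  0.14332] 
board z free y [[0.21361, -0.04271, 0.1433], [0.21363, -0.04278, 0.14353], [0.21351, -0.04339, 0.14263], [0.21359, -0.04232, 0.14336]] 
gap [13.38  4.22  0.13 -0.03]
```

No lift yet: board z 0.1434 against 0.1433-0.1435 before. Gap estimate 0.0-0.2 mm. One more small step of ~15° (0.6 mm).

Request:
jog_arm:
  plan:
    - [[3,-3.6,0],-0.11]
    - [[3.1,-3.6,0],-0.11]
    - [[0.1,-0.4,-3],-0.11]
    - [[0,0,-4.5],-0.11]
    - [[0,0,-4],0]
    - [[0,0,-1.8],0]
    - [[0,0,-0.3],0]
    - [[0,0,0],0]

```text
clock: 34.1
tcp_pos: [0.625, 0.1078, 0.1625]
orientation: [2.65, 1.686, 0.001]
contact_force: [0.4, -0.4, 0.5]
grip_width: -0.0003
```

```bash
python3 st.py .0212; python3 arc2.py -385 -403 6 .0212
```

```text
[0.62496614 0.10784125 0.16245319] [ 0.37197356 -0.44794612  0.49933623] -0.16603263507575425 r 0.06249677433560345 exp 0.05430874699346322 handle az -371.58787998341023
[0.62496614 0.10784125 0.16245319] -0.16603263507575425
[[[-0.7, -1.43, 0], 0], [[-0.02, -0.28, 0], np.float64(-0.052)], [[-0.03, -0.28, 0], np.float64(-0.052)], [[-0.05, -0.28, 0], np.float64(-0.052)], [[-0.06, -0.28, 0], np.float64(-0.052)], [[-0.08, -0.27, 0], np.float64(-0.052)], [[-0.09, -0.27, 0], np.float64(-0.052)]]
```

Request:
jog_arm:
  plan:
    - [[-0.35,-0.72,0],0]
    - [[-0.35,-0.71,0],0]
    - [[-0.02,-0.28,0],-0.052]
    - [[-0.03,-0.28,0],-0.052]

```text
clock: 34.5
tcp_pos: [0.6174, 0.088, 0.1632]
orientation: [2.736, 1.543, 0.005]
contact_force: [0.9, 1.8, 2.7]
grip_width: -0.0
```

Request:
jog_arm:
  plan:
    - [[-0.05,-0.28,0],-0.052]
    - [[-0.06,-0.28,0],-0.052]
    - [[-0.08,-0.27,0],-0.052]

```text
clock: 34.8
tcp_pos: [0.6158, 0.0799, 0.1632]
orientation: [2.848, 1.326, 0.006]
contact_force: [1.6, -0.1, 0.3]
grip_width: -0.0
```

```bash
python3 st.py .0212
```

```text
[0.61579144 0.07994966 0.16322715] [ 1.55197931 -0.05026817  0.29813627] -0.33333647531986976 r 0.05436295578263795 exp 0.05430874699346322 handle az -399.59836722245035
```

Request:
jog_arm:
  plan:
    - [[0.4,0.9,0],0]
    - [[0.3,1.5,2],0]
    - [[0,1.5,4],0.13]
    - [[-1.3,1.2,4],0.13]
    - [[-1.5,0,3.7],0.13]
    - [[-1.5,0,0],0.13]
    - [[-1.4,0,0],0.13]
    - [[0,0,0],0.03]
    - [[0,0,0],0]
    - [[0,0,0],0]

```text
clock: 35.8
tcp_pos: [0.5655, 0.1314, 0.2986]
orientation: [2.242, 2.2, 0.001]
contact_force: [-0.6, 0.4, 0.4]
grip_width: -0.0001
```

```bash
python3 v.py q1
```

```text
[0.56683446 0.2132216  0.36841248]
```

Request:
jog_arm:
  plan:
    - [[0,2.5,0],0]
    - [[0,0,0],0]
    - [[0,0,0],0]

```text
clock: 36.15
tcp_pos: [0.5652, 0.1567, 0.298]
orientation: [2.239, 2.202, -0.002]
contact_force: [-0.5, -0.3, -1.2]
grip_width: 0.0003
```

```bash
python3 v.py q2
```

```text
[0.56636111 0.23858682 0.36775035]
```

Request:
jog_arm:
  plan:
    - [[0,2.5,0],0]
    - [[0,0,0],0]
    - [[0,0,0],0]

```text
clock: 36.5
tcp_pos: [0.565, 0.1808, 0.2983]
orientation: [2.24, 2.202, -0.001]
contact_force: [0.6, -1.1, -0.1]
grip_width: 0.0002
```

```bash
python3 v.py q3;python3 gap2.py n .111 p .1114 q .112; python3 -c "
from bench import *; print(get_obs()['orientation'])"
```

```text
[0.56620137 0.26272068 0.36803691]
plat [ 0.192  -0.0233  0.0979  0.1072  0.1111  0.1116  0.1125] 
board [ 0.21359 -0.04276  0.14318  0.1433   0.14309  0.14338  0.14373] 
board z free y [[0.21361, -0.04271, 0.1433], [0.21363, -0.04278, 0.14353], [0.21351, -0.04339, 0.14263], [0.21359, -0.04232, 0.14336], [0.21362, -0.04256, 0.14391]] 
gap [13.24  4.07 -0.04 -0.18 -0.72]
[ 2.24106415e+00  2.20080837e+00 -9.35046285e-04]
```

Board z reads 0.3-0.5 mm higher, but the platform reads about 0.3 mm higher than its crank angle says, so this could be common-mode error. The gap still falls one-for-one with the crank, so contact is not proven. I'll take fixed-camera references at this arm pose, step another ~14°, and compare.

Run:
```python
from h import *
for n in("scene","top"):
    np.save(f"ref_{n}.npy",np.mean([grab_frame(n).astype(float) for _ in range(4)],0))
print(get_obs()["tcp_pos"])
```

```text
[0.56491538 0.18102763 0.29846066]
```

Request:
jog_arm:
  plan:
    - [[3,-4,0],-0.14]
    - [[3,-4,0],-0.14]
    - [[0.1,-1,-3],-0.14]
    - [[0,0,-4.5],-0.14]
    - [[0,0,-4],-0.12]
    - [[0,0,-1.8],0]
    - [[0,0,-0.3],0]
    - [[0,0,0],0]

```text
clock: 37.75
tcp_pos: [0.6265, 0.0913, 0.1633]
orientation: [2.844, 1.333, 0.001]
contact_force: [0.1, 0.0, 0.5]
grip_width: -0.0003
```

```bash
python3 st.py .0212; python3 arc2.py -399.6 -417.6 6 .0212
```

```text
[0.62651725 0.09127205 0.16334602] [0.14674465 0.01238184 0.48536981] -0.3449640551664825 r 0.06295937106698812 exp 0.05430874699346322 handle az -386.8274592908347
[0.62651725 0.09127205 0.16334602] -0.3449640551664825
[[[-1.08, -1.13, 0], 0], [[-0.09, -0.27, 0], np.float64(-0.052)], [[-0.1, -0.27, 0], np.float64(-0.052)], [[-0.12, -0.26, 0], np.float64(-0.052)], [[-0.13, -0.25, 0], np.float64(-0.052)], [[-0.14, -0.25, 0], np.float64(-0.052)], [[-0.16, -0.24, 0], np.float64(-0.052)]]
```

Request:
jog_arm:
  plan:
    - [[-0.5,-0.55,0],0]
    - [[-0.55,-0.55,0],0]
    - [[-0.09,-0.27,0],-0.052]
    - [[-0.1,-0.27,0],-0.052]
    - [[-0.12,-0.26,0],-0.052]

```text
clock: 38.25
tcp_pos: [0.6129, 0.0721, 0.1642]
orientation: [-2.942, -1.101, -0.006]
contact_force: [1.2, 1.4, 0.9]
grip_width: 0.0
```

Request:
jog_arm:
  plan:
    - [[-0.13,-0.25,0],-0.052]
    - [[-0.14,-0.25,0],-0.052]

```text
clock: 38.45
tcp_pos: [0.6103, 0.0671, 0.1642]
orientation: [-2.995, -0.946, -0.006]
contact_force: [1.7, 1.2, 0.8]
grip_width: -0.0003
```

```bash
python3 st.py .0212
```

```text
[0.61028121 0.067062   0.16419046] [1.68393723 1.24220183 0.8077129 ] -0.5183266659140177 r 0.05457590155106819 exp 0.05430874699346322 handle az -414.3811683098371
```

Request:
jog_arm:
  plan:
    - [[0.6,0.7,0],0]
    - [[0.4,1.5,2],0]
    - [[0,2,4],0.145]
    - [[-1.3,2.2,4],0.145]
    - [[-1.5,0,3.5],0.145]
    - [[-1.5,0,0],0.145]
    - [[-1.4,0,0],0.145]
    - [[0,0,0],0.065]
    - [[0,0,0],0]
    - [[0,0,0],0]

```text
clock: 39.45
tcp_pos: [0.5629, 0.1314, 0.298]
orientation: [2.4, 2.027, 0.002]
contact_force: [0.7, -0.5, 1.0]
grip_width: 0.0002
```

```bash
python3 v.py r1; python3 -c "
from bench import *; o=get_obs();print(o['tcp_pos'],o['orientation'])"
```

```text
[0.57630095 0.21201421 0.36787469]
[0.56291896 0.13132389 0.29776291] [2.40008973e+00 2.02674937e+00 1.05374566e-03]
```

Request:
jog_arm:
  plan:
    - [[0,2.5,0],0]
    - [[0,0,0],0]
    - [[0,0,0],0]

```text
clock: 39.8
tcp_pos: [0.5627, 0.1567, 0.2972]
orientation: [2.398, 2.029, -0.001]
contact_force: [0.5, -0.2, 0.8]
grip_width: -0.0003
```

```bash
python3 v.py r2
```

```text
[0.57608285 0.23747868 0.36693169]
```

Request:
jog_arm:
  plan:
    - [[0,2.5,0],0]
    - [[0,0,0],0]
    - [[0,0,0],0]

```text
clock: 40.15
tcp_pos: [0.5626, 0.1809, 0.2973]
orientation: [2.399, 2.028, -0.001]
contact_force: [0.1, -0.6, 0.5]
grip_width: 0.0001
```

```bash
python3 v.py r3;python3 gap2.py n .111 p .1114 q .1125 r .1128
cat > cmpf.py <<'E'
from h import *
print(get_obs()["tcp_pos"])
for n in("top","scene"):
    a=np.load(f"ref_{n}.npy").mean(2); b=np.mean([grab_frame(n).astype(float) for _ in range(4)],0).mean(2); np.save(f"cur_{n}.npy",b); c=cal(n)
    def sh(lo,hi,z):
        P=np.array([proj(c,[x,y,z]) for x in(lo[0],hi[0]) for y in(lo[1],hi[1])]); x0,y0=np.floor(P.min(0)).astype(int); x1,y1=np.ceil(P.max(0)).astype(int)
        A,B=a[y0:y1,x0:x1],b[y0:y1,x0:x1]; gy,gx=np.gradient(A); M=np.c_[gx.ravel(),gy.ravel(),np.ones(A.size)]
        ok=np.abs((B-A).ravel())<12; s=np.linalg.lstsq(M[ok],-(B-A).ravel()[ok],rcond=None)[0]; return np.round(s[:2],3),int(ok.sum()),A.size
    w=proj(c,[.57,.25,.1444])-proj(c,[.57,.25,.1434])
    print(n,"px per mm lift",np.round(w,3),"board",sh((.50,.22),(.635,.36),.144),"tubs",sh((.53,.42),(.62,.58),.2),"discs(fixed)",sh((.48,-.36),(.68,-.28),.018))
E
python3 cmpf.py
```

```text
[0.57603981 0.26159607 0.36707809]
plat [ 0.192  -0.0234  0.0979  0.1072  0.1111  0.1115  0.1123  0.113 ] 
board [ 0.21359 -0.04278  0.1432   0.14332  0.14312  0.1434   0.14376  0.14442] 
board z free y [[0.21361, -0.04271, 0.1433], [0.21363, -0.04278, 0.14353], [0.21351, -0.04339, 0.14263], [0.21359, -0.04232, 0.14336], [0.21362, -0.04256, 0.14391], [0.21361, -0.04287, 0.14452]] 
gap [13.29  4.13  0.03 -0.12 -0.59 -0.56]
[0.56267031 0.18018379 0.29740684]
top px per mm lift [-0.063 -0.046] board (array([-0.413,  0.751]), 2164, 2254) tubs (array([-0.04 ,  0.005]), 1946, 1947) discs(fixed) (array([-0.001, -0.003]), 1475, 1475)
scene px per mm lift [-0.017 -0.185] board (array([-0.044, -0.015]), 1577, 1700) tubs (array([-0.091, -0.012]), 1131, 1269) discs(fixed) (array([0.005, 0.005]), 2058, 2058)
```

Contact is now clear: the gap has levelled off (-0.59 → -0.56) while the board end rose 0.66 mm with the platform. That puts the total lift at about 1.0-1.1 mm, with first touch shortly after set p. The tubs have not moved (0.04 px). I'll ease the crank back ~12° so it is nearer "just touching" at about 0.5 mm.

Request:
jog_arm:
  plan:
    - [[0,-4,0],-0.13]
    - [[0,-4,0],-0.13]
    - [[0.1,-4,0],-0.13]
    - [[0,-2.6,-2],-0.13]
    - [[0,0,-4],-0.13]
    - [[0,0,-4],-0.12]
    - [[0,0,-2.5],0]
    - [[0,0,-0.9],0]
    - [[0,0,0],0]

```text
clock: 41.5
tcp_pos: [0.5633, 0.0352, 0.1628]
orientation: [2.985, 0.979, -0.003]
contact_force: [-1.1, -0.3, 0.6]
grip_width: -0.0001
```

```bash
python3 st.py -.0212; python3 arc2.py -414.4 -402.4 4 -.0212
```

```text
[0.56326079 0.0351932  0.16281555] [-1.05313505 -0.31223245  0.61765453] -0.4419417125845342 r 0.06030840016581544 exp 0.05430874699346322 handle az -427.440333551858
[0.56326079 0.0351932  0.16281555] -0.4419417125845342
[[[1.23, 0.73, 0], 0], [[0.28, 0.07, 0], np.float64(0.052)], [[0.27, 0.08, 0], np.float64(0.052)], [[0.27, 0.1, 0], np.float64(0.052)], [[0.26, 0.11, 0], np.float64(0.052)]]
```

Request:
jog_arm:
  plan:
    - [[0,0,0],-0.12]
    - [[0,0,0],-0.12]
    - [[0.6,0.36,0],0]
    - [[0.63,0.37,0],0]
    - [[0.28,0.07,0],0.052]
    - [[0.27,0.08,0],0.052]
    - [[0.27,0.1,0],0.052]
    - [[0,0,0],0]

```text
clock: 42.3
tcp_pos: [0.5851, 0.0457, 0.1641]
orientation: [-3.022, -0.858, -0.002]
contact_force: [-0.2, 1.1, 1.1]
grip_width: 0.0001
```

```bash
python3 st.py -.0212
```

```text
[0.58510876 0.04567563 0.1641442 ] [-0.1980796   1.11338588  1.05137444] -0.5282763017472414 r 0.05422916806259029 exp 0.05430874699346322 handle az -403.7706108841722
```

Backed off 10.6° (0.44 mm). Clearing away and doing the final check.

Request:
jog_arm:
  plan:
    - [[-0.7,-0.6,0],0]
    - [[-0.7,-0.6,1],0]
    - [[0,0,4],0.12]
    - [[0,1,4.5],0.12]
    - [[0,3,4],0.12]
    - [[0,3,0],0.12]
    - [[0,3,0],0.12]
    - [[-0.4,0,0],0.12]
    - [[0,0,0],0.12]
    - [[0,0,0],0.12]
    - [[0,0,0],0.05]
    - [[0,0,0],0]

```text
clock: 43.5
tcp_pos: [0.5657, 0.1319, 0.2991]
orientation: [-2.235, -2.208, -0.001]
contact_force: [0.2, -0.2, -0.0]
grip_width: 0.0002
```

```bash
python3 v.py u1; python3 -c "
from bench import *; o=get_obs();print(o['tcp_pos'],o['orientation'])"
```

```text
[0.56646864 0.21366769 0.36897762]
[0.56576394 0.1321005  0.29895983] [-2.23637412e+00 -2.20623088e+00 -7.95014077e-04]
```

Request:
jog_arm:
  plan:
    - [[0,2.5,0],0]
    - [[0,0,0],0]
    - [[0,0,0],0]

```text
clock: 43.85
tcp_pos: [0.5659, 0.1582, 0.2984]
orientation: [2.234, 2.209, -0.001]
contact_force: [0.1, -0.1, 1.3]
grip_width: 0.0001
```

```bash
python3 v.py u2
```

```text
[0.5665946  0.2400449  0.36820174]
```

Request:
jog_arm:
  plan:
    - [[0,2.5,0],0]
    - [[0,0,0],0]
    - [[0,0,0],0]

```text
clock: 44.2
tcp_pos: [0.566, 0.1826, 0.2984]
orientation: [2.234, 2.209, -0.001]
contact_force: [-1.0, -0.3, 0.7]
grip_width: 0.0002
```

```bash
python3 v.py u3;python3 gap2.py n .111 p .1114 q .1125 r .1130 u .1126; python3 cmpf.py
```

```text
[0.56676605 0.26443811 0.36814941]
plat [ 0.192  -0.0236  0.0979  0.1072  0.1111  0.1115  0.1124  0.113   0.1125] 
board [ 0.2136  -0.04279  0.14323  0.14336  0.14315  0.14344  0.14379  0.14446
  0.14406] 
board z free y [[0.21361, -0.04271, 0.1433], [0.21363, -0.04278, 0.14353], [0.21351, -0.04339, 0.14263], [0.21359, -0.04232, 0.14336], [0.21362, -0.04256, 0.14391], [0.21361, -0.04287, 0.14452], [0.21363, -0.04289, 0.14425]] 
gap [13.32  4.16  0.06 -0.09 -0.56 -0.53 -0.41]
[0.56607813 0.18192961 0.29844066]
top px per mm lift [-0.063 -0.046] board (array([-0.659, -0.148]), 2126, 2254) tubs (array([-0.01 ,  0.003]), 1947, 1947) discs(fixed) (array([0.001, 0.   ]), 1475, 1475)
scene px per mm lift [-0.017 -0.185] board (array([-0.049, -0.07 ]), 1613, 1700) tubs (array([-0.04 ,  0.006]), 1209, 1269) discs(fixed) (array([-0.001, -0.003]), 2058, 2058)
```

The board followed the pad down by 0.4 mm, so it rests on the pad, with a lift of about 0.6-0.7 mm. Its y and yaw are unchanged, and so are the tubs and the platform edge. The arm is clear at z 0.30, so I'm handing in.

```bash
python3 -c "
from bench import *; print(hand_in(), get_obs()['clock'])"
```

```text
the job is handed in; nothing more can be done
the job is handed in; nothing more can be done
```

The job is handed in at about 45 s on the robot's clock. The pad is flat on the centre of the platform, the jack is fully home, and the pad is touching the underside of the board.

**What I did:**
- I chose the small brown disc and set it on the platform.
- I pushed the jack until it stopped, with the force rising from 7 to 18 N.
- I wound the crank about 345° clockwise in stages, then eased it back about 11°.

**Last checks:**
- **Contact:** in the last winding step the board end rose with the platform, and it came down again with it on easing back. It should therefore be resting on the pad, with the board end about 0.6–0.7 mm (±0.3 mm) above its starting height.
- **Nothing shifted:** the board's end position and yaw and the platform's edge all read unchanged. The tubs moved less than about 0.2 mm between the fixed-camera pictures, whose first was taken when the board had just begun to lift.

**What went wrong or disagreed:**
- The first grip caught only the pad's top rim, so I regripped it lower.
- On the first crank stroke the fingers slipped inside the handle and wedged. The wrist force reached about 60 N. That is under the 120 N wrist limit, but over 40 N if it counts as the gripper's body pressing on the handle. I judge it was the fingertips, from the picture, and I backed out with nothing else disturbed.
- The computed gap still reads about −0.4 mm at contact, which I take as measurement bias.
- The platform height came out 2 mm higher from touch than from the cameras, so I relied on seeing the board lift to judge contact.
- The fixed-camera shift figures for the board itself were unusable, apparently because of shadow edges.

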